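# Rebuild the drive spindle of a laboratory shaker

## Task

The orbital shaker's platform is off and its drive spindle is bare: thread the three loose parts from the tray onto it, largest bore first - the wide plain spacer, then the flat washer, then the slotted bush slot-side down, turning the bush under light pressure until its slot drops over the spindle's cross pin - so that each sits flat and fully home on the one before. Lower each part right down before you let go of it, never press on the shaker or the stack with more than 40 newtons, and leave the nut and the screw in the tray where they are.

Things in the scene. Friction and masses are not known exactly. Their poses are not given: they have to be found in the camera images.
- shaker: Fixed orbital shaker, white housing 240 x 220 mm, flat aluminium deck 75 mm above its origin (centre of its underside, on the bench). Front (control strip, two knobs) is its -x side; z up. The bare steel drive spindle, part of this body, stands on its z axis. Four rubber mounts, 16 mm wide, rise to 87 mm at x = +-88, y = +-78 mm. The motor holds the spindle: it turns only above 0.5 N m.
- spindle_seat (a point): Centre of the upper face of the spindle's flange (66 mm wide, 85 mm above the bench), on the spindle's axis; axes as the shaker's. By height over this point the spindle is 34 mm in diameter up to 15 mm, chamfer to 17, shoulder; 26 mm up to 23, chamfer to 25, shoulder; 14 mm up to 53, then chamfer to a 9 mm end at 56.
- cross_pin (a point): Point on the spindle's axis 28.3 mm above spindle_seat (axes as the shaker's, not the pin's): centre of a level cross pin, 4 mm square, 25 mm long, sticking out 5.5 mm on both sides of the 14 mm part. It can be seen, but its heading is not reported: anywhere within 0.72 rad (41 degrees) either way of the shaker's x axis, different each time.
- spindle_tip (a point): The centre of the spindle's upper end, 56 mm above spindle_seat.
- spacer: Loose plain bearing spacer, aluminium ring 60 mm outside, 35.6 mm bore, 18 mm high, about 0.09 kg; widest of the three. Lies flat in the tray; either side may go down. Origin: centre of its underside, z up. Home: underside on the flange, origin at spindle_seat.
- washer: Loose flat thrust washer, steel ring 50 mm outside, 27.6 mm bore, 8 mm thick, about 0.085 kg. Lies flat in the tray; either side may go down. Origin: centre of its underside, z up. Home: on the spacer, origin 18 mm above spindle_seat. It just passes over the cross pin.
- bush: Loose steel bush, 42 mm outside, 15.6 mm bore, 24 mm high, 0.22 kg, upright in the tray, slot underneath: straight across its lower face through both walls, 5.2 mm wide, 5.5 mm deep, along the body's x axis. Origin: centre of its underside, z up. Home: on the washer, origin 26 mm above spindle_seat, pin in slot (drops in within 4 degrees of the pin's heading); else it stands 4 mm higher.
- tray: Fixed grey parts tray, 250 x 280 mm, floor 3 mm above the bench, rim 12 mm high, origin: centre of its underside. Holds the spacer, washer, bush, the nut and the cap screw.
- nut: Bystander: loose steel hex nut, 18 mm across, 9 mm high, in the tray; origin under its centre. Leave alone.
- cap_screw: Bystander: loose dark screw, head 18 mm, 30 mm tall, standing on its head in the tray; origin under its centre. Leave alone.
Mind the look-alikes: they are no part of the job. Leave any black look-alike of the bush alone.

How it is judged (in metres and radians):
On the way, in this order (a step that is already met when the one before it is completed fails the run):
1. the spacer is threaded on and fully home (z of spacer in the frame of spindle_seat between -0.002 and 0.002 m and horizontal distance between spacer and spindle_seat below 0.002 m and angle between spacer's own z axis and vertical below 0.06 rad), for 0.2 s.
2. the washer is threaded on and fully home (z of washer in the frame of spindle_seat between 0.016 and 0.02 m and horizontal distance between washer and spindle_seat below 0.002 m and angle between washer's own z axis and vertical below 0.06 rad), for 0.2 s.
3. the bush is threaded on and fully home (z of bush in the frame of spindle_seat between 0.024 and 0.028 m and horizontal distance between bush and spindle_seat below 0.002 m and angle between bush's own z axis and vertical below 0.06 rad), for 0.2 s.
At the end, for the whole second after the job is handed in: Spacer, washer and bush are stacked on the spindle in that order, released and at rest: undersides 0, 18 and 26 mm above spindle_seat (each within 2 mm, so the bush's slot is over the pin), centred within 2 mm of the spindle's axis and level within 0.06 rad (all of step 1 and all of step 2 and all of step 3 and linear speed of each of spacer, washer, bush below 0.02 m/s); the robot touches nothing.
It fails at once if a part or the arm presses on the shaker or its spindle with more than 40 N (contact force between any of spacer, washer, bush, the arm, the fingers and shaker above 40 N).
It fails at once if a part is dropped onto its seat (falls faster than 0.5 m/s while round the spindle) ((horizontal distance between spacer and spindle_seat below 0.012 m and z of spacer in the frame of spindle_seat below 0.055 m and linear speed of spacer above 0.5 m/s) or (horizontal distance between washer and spindle_seat below 0.012 m and z of washer in the frame of spindle_seat below 0.055 m and linear speed of washer above 0.5 m/s) or (horizontal distance between bush and spindle_seat below 0.012 m and z of bush in the frame of spindle_seat below 0.055 m and linear speed of bush above 0.5 m/s)).
It fails at once if the nut or the screw in the tray is moved by more than 25 mm (distance of any of nut, cap_screw from where it was at the start of the episode above 0.025 m).
It also fails if it takes over 72 s, if anything falls off the work surface, if the arm or the gripper's body presses on something with over 40 N, if the wrist force passes 120 N, or if a joint passes its speed limit or range.

## Robot

A 6-joint arm with a two-finger parallel gripper is mounted at the origin on the work surface. World frame = base frame: x ahead of the robot, y to its left, z up, the work surface at z = 0. Lengths are in mm, angles in rad, forces in N, time in s.
With the tool pointing down it reaches from about 300 to 775 mm from the base axis. Payload 14.6 kg.
Tool frame: the origin (TCP) lies between the finger pads; the fingertips stand 8 mm ahead of it and the grasp point (between the pads) lies 11 mm behind it; x points along the fingers, y is the direction in which the jaws open and shut, and the axes are right-handed (so a half turn about x gives the same grasp; the last joint's range is limited). The gripper opens to 94 mm and grips with 3 to 60 N. Pads are 16 mm wide; open, the fingers measure 119 mm over their backs; the gripper's body (75 mm by 177 mm) begins 78 mm behind the grasp point.
Start: joints at [1.048, 0.3, 1.521, -0, 1.321, -0.067], TCP at [242.095, 493.841, 181.946] pointing down, gripper open.
Joint ranges: [-3.03, 3.03], [-0.79, 2.21], [0.23, 2.52], [-1.04, 4.18], [0, 3.07], [-2.55, 2.55]. Speed limits (rad/s): [2.22, 2.22, 2.57, 3.14, 3.14, 3.14].

## Interface

Orientations are given as [roll, pitch, yaw] about the fixed x, y, z axes, in that order (R = Rz(yaw) Ry(pitch) Rx(roll)).
In Python, from cell import telemetry, camera, calibration, order gives the robot as it stands.
- The arm moves only by the shell command python3 -m handwheel 'ROWS' [FORCE]. ROWS is JSON, a list of rows, each a list of 7 numbers: the turn, a rotation vector about the tool's x, y, z as a fraction of full scale, then the shift along the tool's x, y, z as a fraction of full scale, then the opening, from 0 (shut) to 1 (fully open). A call has 1 to 12 rows; each row is the pose to reach, as a shift and turn from the pose measured when the call began, along the tool's axes at that moment, turning the shorter way round; what a row does not reach only later rows make up. Full scale, the value 1, is 300 mm for a shift and pi rad for a turn. A row lasts 1/8 s, in which the tool goes at most 62.5 mm and 10.7 degrees, less where a joint would pass 70% of its speed; a pose out of reach is approached as far as the arm can. A call with a number of a shift or a turn outside -1 to 1 is refused whole. A call with a gripper value outside its range is refused whole. The fingers move at their own pace and stop on an object; FORCE is the grip in N (left out, the last holds). Time passes only in rows, so rows that repeat a pose let the fingers close. It gives the time, the measured TCP pose, the force and the opening at its end, in the units of the state.
- telemetry.read_state(): the state, without advancing time (a new reading comes with each control period).
- camera(name): name is "side" or "top"; returns the picture (480x640x3 uint8, red, green, blue); there is no depth.
- calibration(name): a dict with "fov_y" (degrees; the focal length in pixels is half the picture's height over the tangent of half this angle, whatever the lens; pixels are square), "cx", "cy" (the principal point, pixels), "position" and "attitude" of the camera in the world. Camera axes: x right, y down, z forward; pixel columns grow to the right and rows downward; lengths in mm; the calibration is good to about 2 mm. A picture is of the moment at which its call begins. calibration takes no time and is no camera call.
- order.sign_off(): hands the job in, once; it reports no verdict.
The state is a dict: "clock": time; "joints": joint angles; "qd": joint speeds; "effort": joint torques, N m; "eef_pos": TCP position; "eef_rot": TCP orientation; "wrist_force": force on the tool from outside, world axes, zero at the start; "moment": the same for the moment, N m; "finger_gap": finger opening in mm.
Only numpy, scipy, OpenCV 4.12 (cv2) and the standard library are available. Lean on these libraries where they do the work, as an engineer would, in place of code of your own. Each camera call takes 0.05 s, during which the arm holds its last target.

## Working session

There is one attempt and no reset: what is moved stays moved. The work goes in short steps, Python scripts to look and compute and a shell command to move; the robot and the scene stay as the last step left them, time stands still between calls to the robot, and variables do not carry over. Pictures are saved under pics/ and viewed, and the job is handed in when it is done.

```bash
ls; mkdir -p pics
python3 - <<'E'
from cell import telemetry,camera,calibration
import cv2
print(telemetry.read_state())
for n in("side","top"):
    print(n,calibration(n)); cv2.imwrite(f"pics/{n}0.png",camera(n)[:,:,::-1])
E
```

```text
pics
{'clock': 0.0, 'joints': array([ 1.04842109e+00,  3.00469995e-01,  1.52159323e+00,  1.87555502e-05,
        1.32067904e+00, -6.66103640e-02]), 'qd': array([-0.00120426,  0.00057024,  0.00019544, -0.00204768, -0.00101337,
       -0.00039818]), 'effort': array([-9.36757569e-04, -5.31808090e+01, -3.52743566e+01,  7.07876240e-02,
        2.44035391e-02, -1.32166692e-04]), 'eef_pos': array([241.94040647, 493.60591552, 181.38180965]), 'eef_rot': array([-1.65320777,  1.56964657, -2.1089773 ]), 'wrist_force': array([-0.55435099,  0.43619073,  0.62857781]), 'moment': array([-0.01517763,  0.00580241, -0.03947941]), 'finger_gap': 93.60933824463886}
side {'fov_y': 54.92512474404666, 'cx': 317.12203865558104, 'cy': 239.7208277474077, 'position': array([ 150.99580946, -645.28670868,  522.09940648]), 'attitude': array([-2.10276158, -0.00247404, -0.57032027])}
top {'fov_y': 57.44706215653085, 'cx': 315.34217246671466, 'cy': 237.05702999034585, 'position': array([368.13641401, -58.04244367, 875.24390733]), 'attitude': array([-2.91935177, -0.00559145, -1.72472424])}
```

View pics/top0.png

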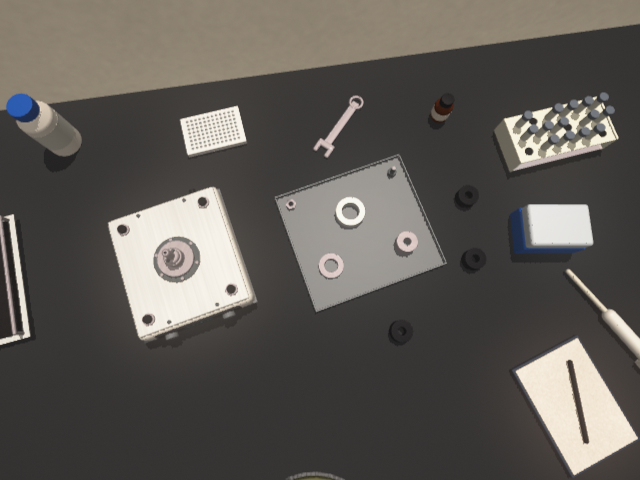

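View pics/side0.png

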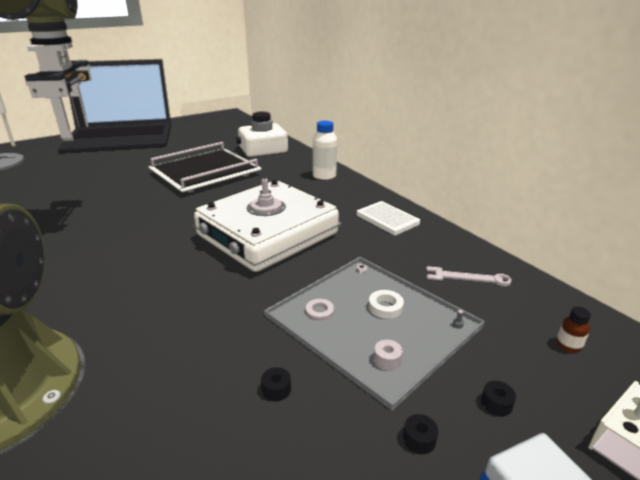

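```bash
cat > h.py <<'E'
import numpy as np,cv2
from scipy.spatial.transform import Rotation as R
from cell import telemetry,camera,calibration
def cam(n):
    c=calibration(n); f=240/np.tan(np.radians(c['fov_y'])/2)
    return c['position'],R.from_euler('xyz',c['attitude']).as_matrix(),f,c['cx'],c['cy']
def ray(n,u,v):
    p,M,f,cx,cy=cam(n); return p,M@np.array([(u-cx)/f,(v-cy)/f,1])
def onz(n,u,v,z):
    p,d=ray(n,u,v); return p+d*(z-p[2])/d[2]
def proj(n,P):
    p,M,f,cx,cy=cam(n); q=(np.atleast_2d(P)-p)@M; return np.c_[q[:,0]/q[:,2]*f+cx,q[:,1]/q[:,2]*f+cy]
def two(a,b):
    A=np.zeros((3,3));y=np.zeros(3);rs=[]
    for n,(u,v) in (('top',a),('side',b)):
        p,d=ray(n,u,v);d=d/np.linalg.norm(d);Q=np.eye(3)-np.outer(d,d);A+=Q;y+=Q@p
        rs.append((p,d,Q))
    x=np.linalg.solve(A,y); return x,[np.linalg.norm(Q@(x-p)) for p,d,Q in rs]
def crop(img,x0,y0,x1,y1,s,fn):
    cv2.imwrite(fn,cv2.resize(img[y0:y1,x0:x1,::-1],None,fx=s,fy=s,interpolation=cv2.INTER_CUBIC))
E
python3 - <<'E'
from h import *
t=cv2.imread('pics/top0.png')[:,:,::-1];s=cv2.imread('pics/side0.png')[:,:,::-1]
crop(t,270,150,450,315,4,'pics/t_tray.png')
crop(t,105,180,260,345,3.6,'pics/t_sh.png')
crop(s,190,170,345,270,5,'pics/s_sh.png')
crop(s,260,250,490,400,3.4,'pics/s_tray.png')
E
```

```text
(no output)
```

View pics/t_tray.png

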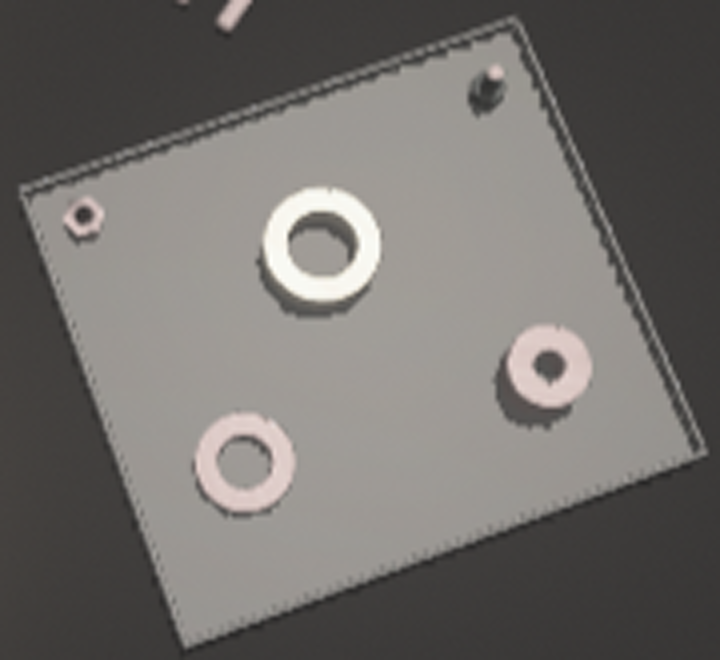

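View pics/t_sh.png

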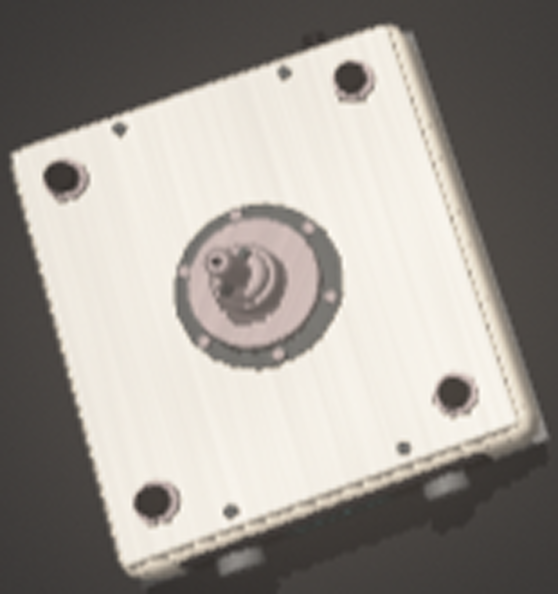

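View pics/s_sh.png

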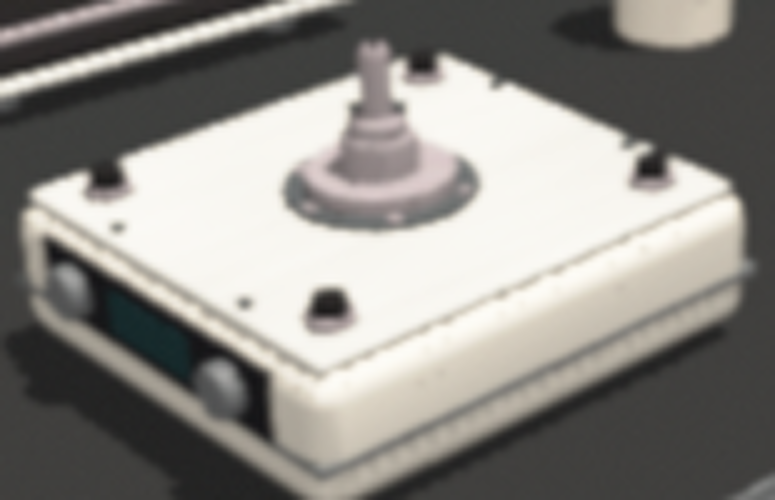

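View pics/s_tray.png

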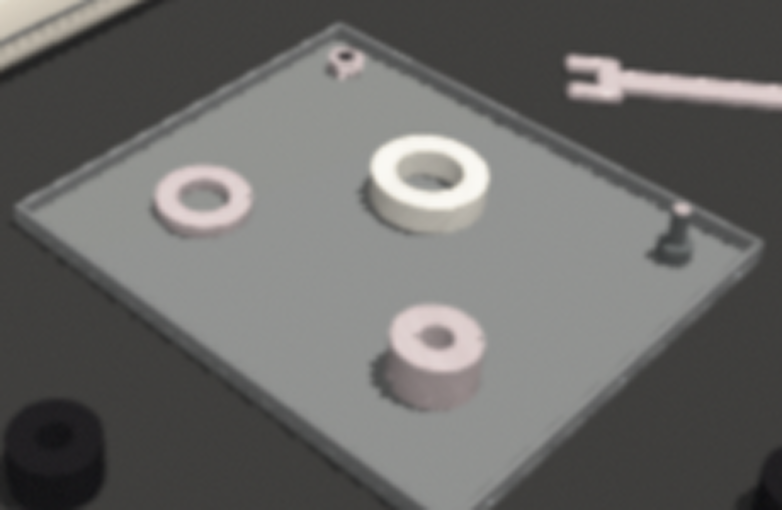

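```bash
cat >> h.py <<'E'
def blobs(mask,amin,amax):
    n,l,st,c=cv2.connectedComponentsWithStats(mask.astype(np.uint8),connectivity=8)
    return [(st[i,4],c[i].round(2),st[i,:4].tolist()) for i in range(1,n) if amin<=st[i,4]<=amax]
E
python3 - <<'E'
from h import *
t=cv2.imread('pics/top0.png')[:,:,::-1];s=cv2.imread('pics/side0.png')[:,:,::-1]
def reg(m,x0,y0,x1,y1):
    o=np.zeros_like(m);o[y0:y1,x0:x1]=m[y0:y1,x0:x1];return o
g=t.mean(2);gs=s.mean(2)
print('mounts top',blobs(reg(g<75,112,192,245,325),15,200))
print('mounts side',blobs(reg(gs<60,205,180,330,238),8,200))
print('bright top',blobs(reg(g>185,282,165,440,300),20,2000))
print('bright side',blobs(reg(gs>180,290,265,450,372),20,3000))
for p in [(t,331,265),(t,407,236),(t,350,200),(t,340,240),(s,320,305),(s,388,345),(s,388,360),(s,386,295)]:print(p[1:],p[0][p[2],p[1]])
for (u,v) in [(331,265.5),(407.3,241.5),(350.3,211)]: print(onz('top',u,v,15))
E
```

```text
mounts top [(np.int32(46), array([201.91, 201.22]), [199, 198, 7, 8]), (np.int32(51), array([121.61, 228.82]), [118, 225, 8, 8]), (np.int32(47), array([230.68, 288.57]), [227, 285, 8, 8]), (np.int32(56), array([146.93, 318.8 ]), [143, 315, 9, 8])]
mounts side [(np.int32(180), array([221.12, 184.4 ]), [205, 180, 40, 12]), (np.int32(16), array([273.75, 181.31]), [272, 180, 5, 4]), (np.int32(10), array([313.5, 180. ]), [309, 180, 10, 1]), (np.int32(24), array([210.42, 203.96]), [208, 201, 6, 6]), (np.int32(14), array([319.93, 202.57]), [318, 200, 5, 5]), (np.int32(172), array([215.29, 232.17]), [205, 222, 26, 16]), (np.int32(20), array([255.25, 230.6 ]), [253, 229, 6, 4])]
bright top [(np.int32(423), array([350.12, 210.64]), [336, 197, 29, 28]), (np.int32(244), array([406.9 , 240.93]), [397, 232, 21, 19]), (np.int32(289), array([330.92, 264.83]), [319, 253, 25, 24])]
bright side [(np.int32(22), array([361.95, 268.23]), [357, 265, 10, 7]), (np.int32(132), array([438.5 , 272.52]), [428, 267, 22, 12]), (np.int32(466), array([386.26, 300.54]), [369, 290, 35, 23]), (np.int32(276), array([319.43, 307.4 ]), [306, 299, 28, 18]), (np.int32(348), array([388.09, 348.9 ]), [375, 340, 27, 19])]
(331, 265) [158 154 149]
(407, 236) [214 193 190]
(350, 200) [248 248 242]
(340, 240) [160 156 151]
(320, 305) [133 126 125]
(388, 345) [187 174 173]
(388, 360) [146 135 135]
(386, 295) [180 177 168]
[ 497.56707303 -114.44696441   15.        ]
[ 522.30924005 -274.03467285   15.        ]
[ 602.55036802 -171.52822285   15.        ]
```

```bash
cat >> h.py <<'E'
def ell(img,x0,y0,x1,y1,th,k=6,hole=False,ch=None):
    g=img.mean(2) if ch is None else img[:,:,ch].astype(float)
    g=cv2.resize(g[y0:y1,x0:x1],None,fx=k,fy=k,interpolation=cv2.INTER_CUBIC)
    cs,_=cv2.findContours((g>th).astype(np.uint8),cv2.RETR_EXTERNAL,cv2.CHAIN_APPROX_NONE)
    c=max(cs,key=cv2.contourArea); e=cv2.fitEllipse(c)
    f=lambda p:((p[0]+.5)/k-.5+x0,(p[1]+.5)/k-.5+y0)
    return f(e[0]),(e[1][0]/k,e[1][1]/k),e[2]
E
python3 - <<'E'
from h import *
t=cv2.imread('pics/top0.png')[:,:,::-1];s=cv2.imread('pics/side0.png')[:,:,::-1]
for nm,b,z in (('spacer',(334,194,368,230),21),('washer',(316,250,346,282),11),('bush',(394,228,420,256),27)):
    for th in (180,190):
        e=ell(t,*b,th); print(nm,th,np.round(e[0],2),np.round(e[1],1),onz('top',*e[0],z).round(1))
for nm,b,z in (('spacer',(366,286,408,312),21),('washer',(302,296,338,320),11),('bush',(372,336,406,360),27)):
    for th in (160,172):
        e=ell(s,*b,th); print('side',nm,th,np.round(e[0],2),np.round(e[1],1),onz('side',*e[0],z).round(1))
M=np.array([(201.91,201.22),(121.61,228.82),(230.68,288.57),(146.93,318.8)])
L=np.array([(88,-78),(88,78),(-88,-78),(-88,78)],float)
W=np.array([onz('top',u,v,86)[:2] for u,v in M])
print(W.round(1)); c=W.mean(0); a=L; 
H=(L).T@(W-c);U,S,V=np.linalg.svd(H);Rm=(V.T@U.T)
print(c,np.degrees(np.arctan2(Rm[1,0],Rm[0,0])),(W-c-(L@Rm.T)).round(2),np.linalg.det(Rm))
c3=np.r_[c,141]; print(proj('top',[np.r_[c,z] for z in (85,102,141)]),proj('side',[np.r_[c,z] for z in (85,102,141)]))
crop(t,160,240,195,280,16,'pics/t_sp.png');crop(s,245,172,290,215,14,'pics/s_sp.png');crop(s,365,330,415,375,12,'pics/s_b.png');crop(t,392,226,422,256,16,'pics/t_b.png')
E
```

```text
spacer 180 [350.11 210.47] [28.4 29.5] [ 602.1 -170.5   21. ]
spacer 190 [350.1  210.52] [28.1 29.2] [ 602.  -170.5   21. ]
washer 180 [330.82 264.87] [23.9 24.5] [ 499.5 -114.6   11. ]
washer 190 [330.81 264.92] [23.4 24. ] [ 499.4 -114.5   11. ]
bush 180 [406.97 240.85] [19.4 20.6] [ 521.6 -270.6   27. ]
bush 190 [406.93 240.9 ] [18.9 20.2] [ 521.5 -270.5   27. ]
side spacer 160 [386.42 300.43] [23.1 37.1] [ 601.  -170.6   21. ]
side spacer 172 [386.38 300.45] [22.6 36.2] [ 600.9 -170.6   21. ]
side washer 160 [319.58 307.15] [19.2 29.2] [ 499. -113.   11.]
side washer 172 [319.52 307.2 ] [18.4 28.3] [ 498.9 -113.    11. ]
side bush 160 [388.23 348.86] [20.3 28.9] [ 521.5 -268.7   27. ]
side bush 172 [388.18 348.88] [19.4 28. ] [ 521.4 -268.7   27. ]
[[644.4 110.4]
 [613.7 262.3]
 [473.   75.3]
 [442.5 227.5]]
[543.39268343 168.8404187 ] 11.47016234510591 [[-0.78  0.5 ]
 [-0.45 -0.53]
 [ 0.36  0.35]
 [ 0.87 -0.32]] 0.9999999999999999
[[175.47066827 258.34045557]
 [172.56306794 256.69616089]
 [165.40383604 252.64750028]] [[265.90090852 203.23977605]
 [265.4727082  196.06013425]
 [264.46149076 179.10503464]]
```

View pics/t_sp.png

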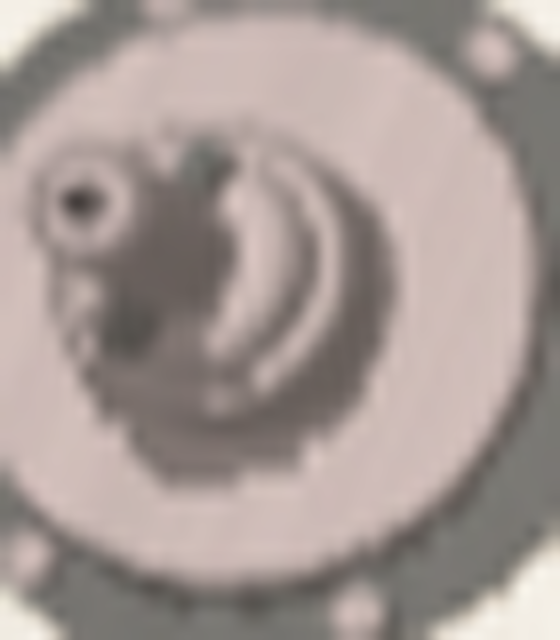

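View pics/s_sp.png

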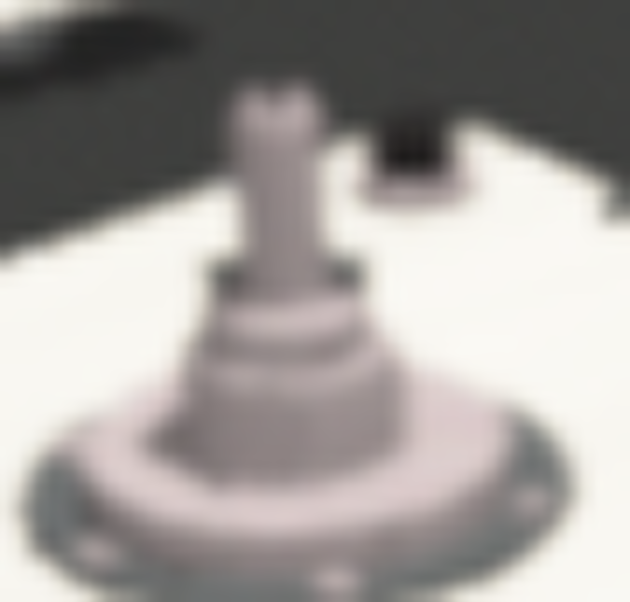

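View pics/s_b.png

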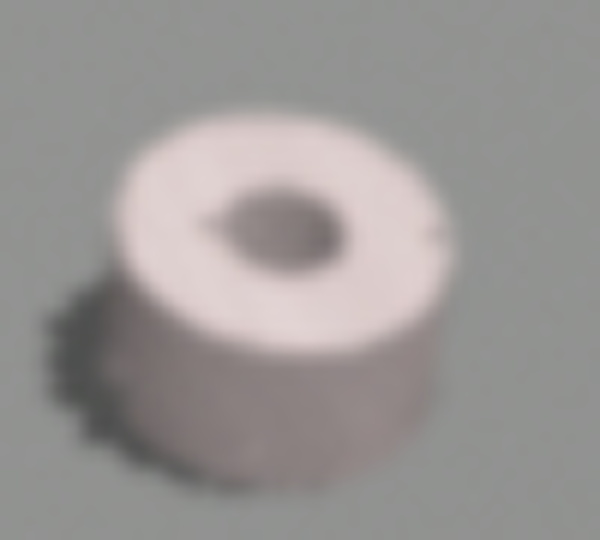

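View pics/t_b.png

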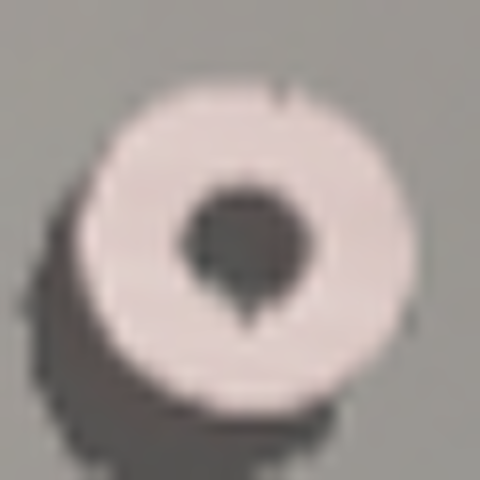

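```bash
cat >> h.py <<'E'
def st():
    s=telemetry.read_state(); return s,np.array(s['eef_pos']),R.from_euler('xyz',s['eef_rot']).as_matrix()
def yaw(M): return np.degrees(np.arctan2(M[1,1],M[0,1]))
def goal(x,y,z,a,v=True):
    """rows to TCP (x,y,z), jaw axis heading a deg, tool down, a taken mod 180 nearest"""
    s,p,M=st(); a0=yaw(M); a=a+180*round((a0-a)/180) if v else a; a=np.radians(a)
    G=np.array([[0,np.cos(a),np.sin(a)],[0,np.sin(a),-np.cos(a)],[-1,0,0]])
    r=R.from_matrix(M.T@G).as_rotvec()/np.pi; d=M.T@(np.array([x,y,z])-p)/300
    print('pos',p.round(2),'yaw',round(a0,2),'j',np.round(s['joints'],3),'F',s['wrist_force'].round(2),'gap',round(s['finger_gap'],2),'t',s['clock'])
    print('row',np.r_[r,d].round(4).tolist(),'deg',np.degrees(np.linalg.norm(r*np.pi)).round(1),'mm',(d*300).round(2))
E
python3 - <<'E'
from h import *
a=onz('top',407.5-.47,245.7-.47,27);b=onz('top',409.5-.47,231.6-.47,27);print('bush',a,b,np.degrees(np.arctan2(*(b-a)[1::-1])))
a=onz('side',365+205.5/12-.5,330+222.5/12-.5,27);b=onz('side',365+437.5/12-.5,330+235.5/12-.5,27);print('bush s',a,b,np.degrees(np.arctan2(*(b-a)[1::-1])))
a=onz('top',160+130.5/16-.5,240+325.5/16-.5,113.3);b=onz('top',160+210.5/16-.5,240+160.5/16-.5,113.3);print('pin',a,b,(a+b)/2,np.degrees(np.arctan2(*(b-a)[1::-1])))
a=onz('side',260.86-.46,191.6-.46,113.3);b=onz('side',270-.46,191.6-.46,113.3);print('pin s',a,b,(a+b)/2,np.degrees(np.arctan2(*(b-a)[1::-1])))
print(two((164.66,252.03),(264.4-.1,178.6)))
for z in (141,): print(onz('top',164.66,252.03,z),onz('side',264.3,178.6,z))
goal(601.5,-170.5,120,0)
goal(601.5,-170.5,13,0)
E
```

```text
bush [ 512.82911173 -268.98867189   27.        ] [ 540.3876944  -278.64797498   27.        ] -19.315600515665384
bush s [ 514.17002524 -262.01147613   27.        ] [ 537.28694745 -279.48628015   27.        ] -37.08677411206173
pin [536.52812073 174.50598204 113.3       ] [553.65912877 164.3018066  113.3       ] [545.09362475 169.40389432 113.3       ] -30.78036594841586
pin s [534.9989331  174.63026502 113.3       ] [551.38420897 164.24567859 113.3       ] [543.19157103 169.43797181 113.3       ] -32.36552149552213
(array([544.09920681, 169.959604  , 141.64686263]), [np.float64(0.4260057609222575), np.float64(0.4260057609222441)])
[544.65387727 170.00518985 141.        ] [544.33495359 171.42542248 141.        ]
pos [241.96 493.63 181.46] yaw 63.89 j [ 1.048  0.3    1.522 -0.     1.321 -0.067] F [ 1.02  0.02 -1.17] gap 94.25 t 0.1
row [0.3549, 0.0002, 0.0003, 0.2062, -1.4601, 2.0505] deg 63.9 mm [  61.87 -438.04  615.15]
pos [241.96 493.63 181.46] yaw 63.89 j [ 1.048  0.3    1.522 -0.     1.321 -0.067] F [ 1.02  0.02 -1.17] gap 94.25 t 0.1
row [0.3549, 0.0002, 0.0003, 0.5629, -1.4598, 2.0505] deg 63.9 mm [ 168.87 -437.93  615.16]
```

```bash
python3 -m handwheel '[[0.3549,0,0,0,-0.712,1,0.9],[0.3549,0,0,0,-0.712,1,0.9],[0.3549,0,0,0,-0.712,1,0.9],[0.3549,0,0,0,-0.712,1,0.9],[0.3549,0,0,0,-0.712,1,0.9],[0.3549,0,0,0,-0.712,1,0.9]]' 20
python3 - <<'E'
from h import *
goal(601.5,-170.5,60,0)
E
```

```text
clock: 0.85
eef_pos: [417.9, 167.8, 181.6]
eef_rot: [-0.448, 1.57, -2.025]
wrist_force: [0.9, 0.7, -0.2]
finger_gap: 84.6
pos [417.9  167.75 181.64] yaw -0.36 j [ 3.010e-01  7.700e-02  1.787e+00 -1.000e-03  1.279e+00  3.070e-01] F [ 0.89  0.71 -0.18] gap 84.57 t 0.85
row [-0.002, 0.0003, 0.0001, 0.4062, 0.6193, 1.1233] deg 0.4 mm [121.86 185.78 336.98]
```

```bash
python3 -m handwheel '[[0,0,0,0.2,0.55,1,0.9],[0,0,0,0.2,0.55,1,0.9],[0,0,0,0.2,0.55,1,0.9],[0,0,0,0.2,0.55,1,0.9],[0,0,0,0.2,0.55,1,0.9],[0,0,0,0.3,0.6193,1,0.9],[0,0,0,0.3,0.6193,1,0.9]]'
python3 - <<'E'
from h import *
goal(601.5,-170,13,0)
E
```

```text
clock: 1.72
eef_pos: [600.7, -135.1, 86.4]
eef_rot: [-1.713, 1.562, 2.99]
wrist_force: [-1.6, -0.2, -0.1]
finger_gap: 84.5
pos [ 600.68 -135.08   86.35] yaw -0.5 j [-2.800e-01  5.380e-01  1.416e+00 -1.000e-03  1.196e+00 -2.710e-01] F [-1.64 -0.15 -0.13] gap 84.48 t 1.725
row [-0.0028, -0.0004, 0.0026, 0.2443, 0.0058, 0.1167] deg 0.7 mm [73.3   1.73 35.  ]
```

```bash
python3 -m handwheel '[[-0.0028,0,0.0026,0.1,0.0058,0.1167,0.9],[-0.0028,0,0.0026,0.1,0.0058,0.1167,0.9],[-0.0028,0,0.0026,0.244,0.0058,0.1167,0.9],[-0.0028,0,0.0026,0.244,0.0058,0.1167,0.9]]'
python3 - <<'E'
from h import *
goal(601.5,-170,13,0)
I=camera('top');crop(I,270,150,450,315,4,'pics/t1.png')
I=camera('side');crop(I,260,220,490,400,3.4,'pics/s1.png')
E
```

```text
clock: 2.22
eef_pos: [600.2, -168.5, 12.2]
eef_rot: [-2.178, 1.566, 2.535]
wrist_force: [-0.3, 0.6, 0.2]
finger_gap: 84.4
pos [ 600.2  -168.54   12.19] yaw 0.04 j [-3.330e-01  6.410e-01  1.442e+00  1.000e-03  1.063e+00 -3.340e-01] F [-0.27  0.6   0.23] gap 84.42 t 2.225
row [0.0002, -0.0008, 0.0011, -0.0027, 0.0043, 0.0049] deg 0.3 mm [-0.82  1.3   1.46]
```

View pics/t1.png

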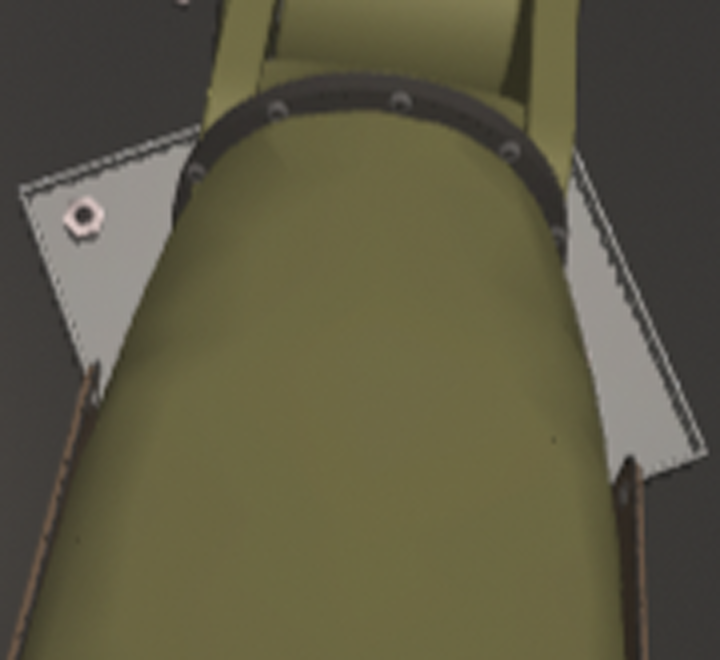

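View pics/s1.png

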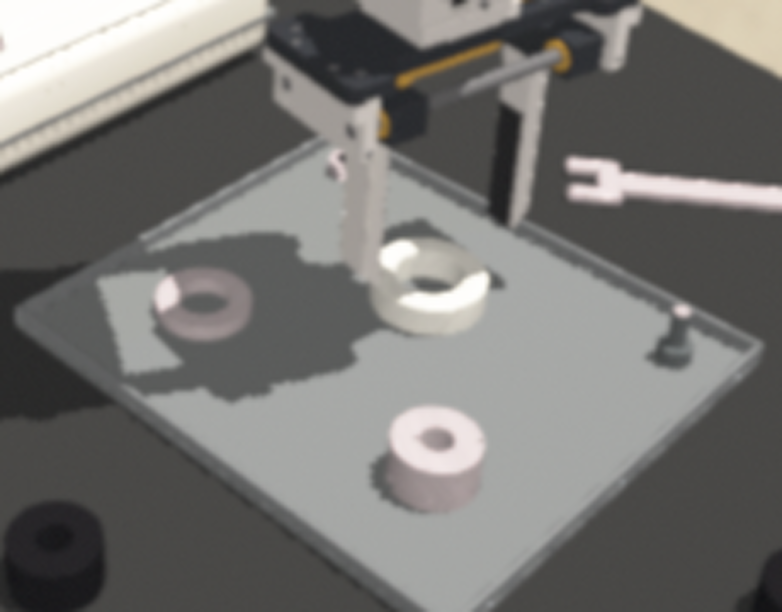

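```bash
python3 -m handwheel '[[0,0,0,0,0.0043,0.0049,0.5],[0,0,0,0,0.0043,0.0049,0.5],[0,0,0,0,0.0043,0.0049,0.5],[0,0,0,0,0.0043,0.0049,0.5]]' 10
python3 - <<'E'
from h import *
goal(601.5,-170,13,0)
goal(601.5,-170,13,90)
E
```

```text
clock: 2.82
eef_pos: [603.5, -170.9, 15.4]
eef_rot: [2.002, 1.569, 0.432]
wrist_force: [-0.2, 0.4, -0.7]
finger_gap: 49.0
pos [ 603.49 -170.9    15.38] yaw 0.04 j [-3.350e-01  6.410e-01  1.434e+00  1.000e-03  1.066e+00 -3.360e-01] F [-0.18  0.38 -0.66] gap 49.03 t 2.825
row [0.0002, -0.0002, -0.0005, 0.0079, -0.0066, -0.003] deg 0.1 mm [ 2.38 -1.99 -0.9 ]
pos [ 603.49 -170.9    15.38] yaw 0.04 j [-3.350e-01  6.410e-01  1.434e+00  1.000e-03  1.066e+00 -3.360e-01] F [-0.18  0.38 -0.66] gap 49.03 t 2.825
row [-0.4998, 0.0002, -0.0006, 0.0079, -0.0066, -0.003] deg 90.0 mm [ 2.38 -1.99 -0.9 ]
```

Run:
```python
from h import *
I=camera('side');crop(I,290,220,490,370,4,'pics/s2.png')
```

```text
(no output)
```

View pics/s2.png

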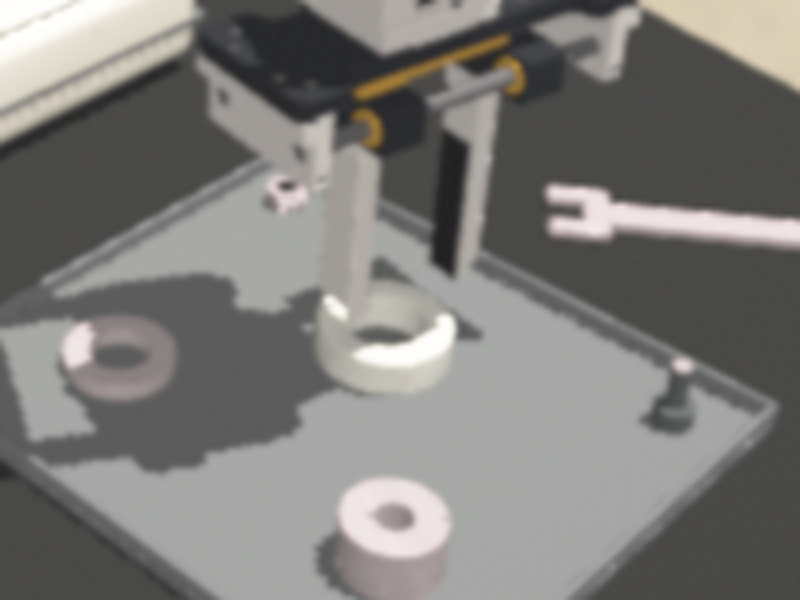

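Run:
```python
from h import *
s,p,M=st()
print(p,s['finger_gap'],s['wrist_force'])
t=p+8*M[:,0]
P=[t+M[:,1]*s['finger_gap']/2*k+M[:,2]*j for k in(-1,1) for j in (-8,8)]
print((np.array(P)).round(1)); q=proj('side',P);print(q.round(1),((q-[290,220])*4).round())
```

```text
[ 603.43131179 -170.90017656   15.26947168] 47.69845602230038 [ 0.33712255  0.77382839 -0.11746889]
[[ 579.6 -162.9    7.2]
 [ 579.6 -178.9    7.2]
 [ 627.3 -162.9    7.3]
 [ 627.3 -178.9    7.3]]
[[373.5 308.4]
 [379.4 313.4]
 [394.3 299.4]
 [400.2 304.1]] [[334. 354.]
 [357. 374.]
 [417. 317.]
 [441. 336.]]
```

Run:
```python
from h import *
def ony(u,v,y):
    p,d=ray('side',u,v);return p+d*(y-p[1])/d[1]
for u,v in [(290+345/4,220+308/4),(290+448/4,220+277/4)]: print(ony(u,v,-171).round(1),onz('side',u,v,7).round(1))
for u,v in [(260+365/3.4,220+280/3.4),(260+510/3.4,220+225/3.4)]: print(ony(u,v,-168.5).round(1),onz('side',u,v,4).round(1))
```

```text
[ 576.4 -171.    38.9] [ 604.5 -139.7    7. ]
[ 635.4 -171.    31.7] [ 659.8 -147.1    7. ]
[ 559.6 -168.5   32.8] [ 583.7 -140.4    4. ]
[ 657.1 -168.5   28.4] [ 682.1 -145.     4. ]
```

Run:
```python
from h import *
p=np.array([242.,493.7,181.6]);a=np.radians(63.9)
y=np.array([np.cos(a),np.sin(a),0]);z=np.array([np.sin(a),-np.cos(a),0])
P=[p+[0,0,-8]+y*47*k+z*8*j for k in(-1,1) for j in (-1,1)]
print(proj('side',P).round(1))
s=cv2.imread('pics/side0.png')[:,:,::-1];crop(s,0,20,130,160,4,'pics/s0g.png')
```

```text
[[ 67.9 153.3]
 [ 75.6 153. ]
 [ 81.8 139.5]
 [ 88.9 139.3]]
```

View pics/s0g.png

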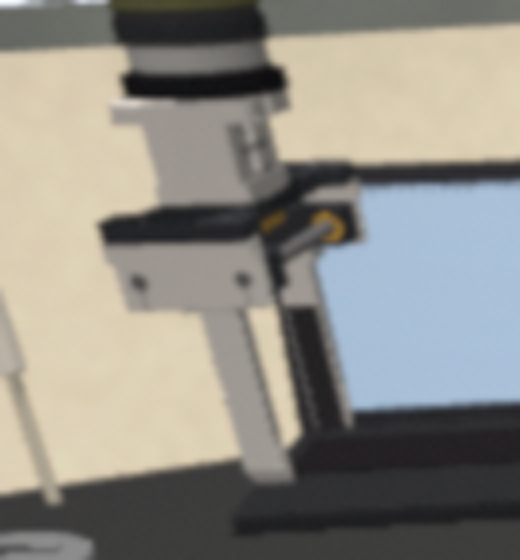

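Run:
```python
from h import *
# near finger tip / far finger tip at start: intersect with vertical plane containing both tips along jaw axis? use depth plane through each expected tip
a=np.radians(63.9);y=np.array([np.cos(a),np.sin(a),0]);p=np.array([242.,493.7,181.6])
cp,M,*_=cam('side');n=M[:,2]*[1,1,0];n/=np.linalg.norm(n)
for k,(u,v) in ((-1,(67,139.5)),(1,(82.5,127.5))):
    e=p+[0,0,-8]+y*(47+6)*k
    o,d=ray('side',u,v);w=o+d*((e-o)@n)/(d@n);print('start',e.round(1),w.round(1),(w-e).round(1))
p=np.array([603.4,-170.9,15.3]);y=np.array([1,0,0.])
for k,(u,v) in ((-1,(290+345/4,220+308/4)),(1,(290+448/4,220+277/4))):
    e=p+[0,0,-8]+y*(24+6)*k
    o,d=ray('side',u,v);w=o+d*((e-o)@n)/(d@n);print('now',e.round(1),w.round(1),(w-e).round(1))
print(cp,n)
```

```text
start [218.7 446.1 173.6] [219.3 445.7 206.1] [ 0.6 -0.4 32.5]
start [265.3 541.3 173.6] [263.8 542.3 200.2] [-1.5  1.  26.6]
now [ 573.4 -170.9    7.3] [ 575.3 -172.2   40.1] [ 1.9 -1.3 32.8]
now [ 633.4 -170.9    7.3] [ 634.6 -171.7   32.5] [ 1.2 -0.8 25.2]
[ 150.99580946 -645.28670868  522.09940648] [ 0.54112674  0.84094105 -0.        ]
```

```bash
python3 -m handwheel '[[0,0,0,0,-0.005,0,0.85],[0,0,0,0,-0.005,0,0.85],[0,0,0,0,-0.005,0,0.85],[0,0,0,0.04,-0.005,0,0.85],[0,0,0,0.04,-0.005,0,0.85]]' 10
python3 - <<'E'
from h import *
I=camera('side');crop(I,290,220,490,370,4,'pics/s3.png')
goal(601.5,-170.5,0,0)
E
```

```text
clock: 3.5
eef_pos: [601.2, -170.6, 1.8]
eef_rot: [-2.678, 1.569, 2.035]
wrist_force: [-0.2, -0.8, 1.0]
finger_gap: 79.9
pos [ 601.55 -170.71    2.42] yaw 0.04 j [-3.360e-01  6.550e-01  1.444e+00  1.000e-03  1.043e+00 -3.370e-01] F [ 0.07  0.9  -0.43] gap 79.86 t 3.55
row [0.0002, -0.0004, -0.0, 0.0081, -0.0002, -0.0007] deg 0.1 mm [ 2.42 -0.05 -0.21]
```

View pics/s3.png

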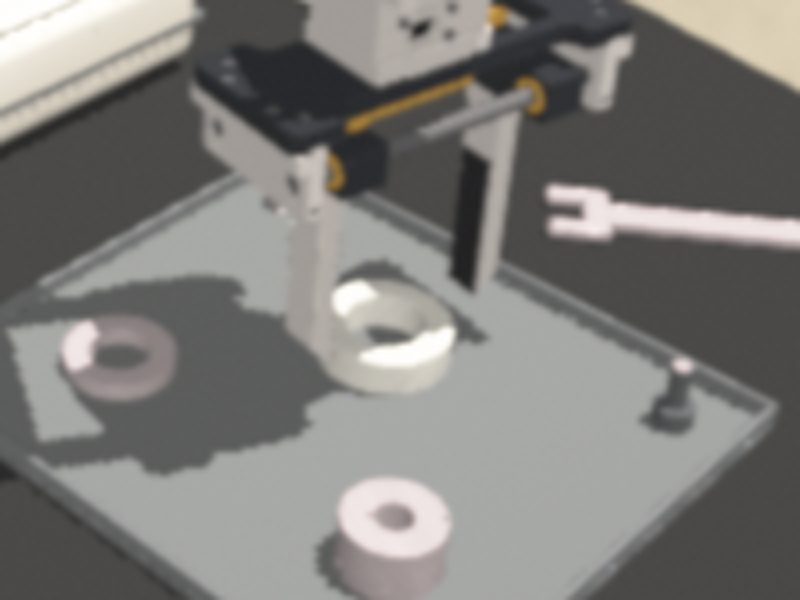

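```bash
python3 -m handwheel '[[0,0,0,0.045,0,0,0.85],[0,0,0,0.045,0,0,0.85],[0,0,0,0.045,0,0,0.85]]' 10
python3 - <<'E'
from h import *
I=camera('side');crop(I,290,220,490,370,4,'pics/s4.png')
goal(601.5,-170.5,-17,0)
p=st()[1];y=np.array([1,0,0.]);n=np.array([0.54112674,0.84094105,0])
E
```

```text
clock: 3.92
eef_pos: [601.5, -170.7, -11.1]
eef_rot: [-3.12, 1.57, 1.593]
wrist_force: [0.5, -0.2, -0.0]
finger_gap: 79.9
pos [ 601.68 -170.77  -10.91] yaw 0.04 j [-3.360e-01  6.740e-01  1.449e+00  1.000e-03  1.019e+00 -3.370e-01] F [0.9  0.16 0.05] gap 79.79 t 3.975
row [0.0002, -0.0003, -0.0001, 0.0203, -0.0006, -0.0009] deg 0.1 mm [ 6.09 -0.19 -0.27]
```

View pics/s4.png

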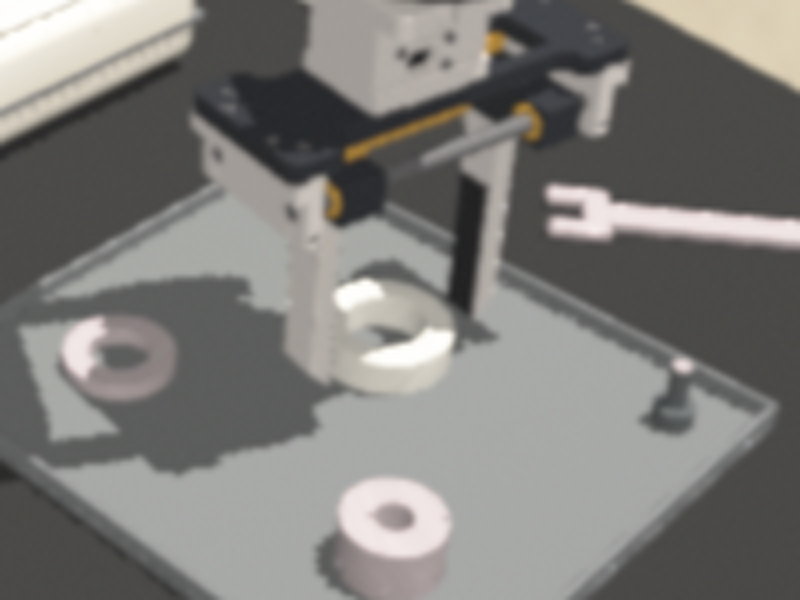

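```bash
python3 -m handwheel '[[0,0,0,0.01,0,0,0.5],[0,0,0,0.01,0,0,0.5],[0,0,0,0.01,0,0,0.5],[0,0,0,0.01,0,0,0.5]]' 10
python3 - <<'E'
from h import *
goal(601.5,-170.5,-14,0)
goal(601.5,-170.5,-14,90)
E
```

```text
clock: 4.47
eef_pos: [601.6, -170.7, -13.9]
eef_rot: [2.918, 1.57, 1.348]
wrist_force: [0.3, -0.1, -1.6]
finger_gap: 60.3
pos [ 601.64 -170.74  -13.93] yaw 0.04 j [-3.360e-01  6.780e-01  1.450e+00  1.000e-03  1.014e+00 -3.370e-01] F [ 0.32 -0.1  -1.57] gap 60.31 t 4.475
row [0.0002, -0.0004, -0.0001, 0.0002, -0.0005, -0.0008] deg 0.1 mm [ 0.07 -0.14 -0.24]
pos [ 601.64 -170.74  -13.93] yaw 0.04 j [-3.360e-01  6.780e-01  1.450e+00  1.000e-03  1.014e+00 -3.370e-01] F [ 0.32 -0.1  -1.57] gap 60.31 t 4.475
row [-0.4998, -0.0002, -0.0003, 0.0002, -0.0005, -0.0008] deg 90.0 mm [ 0.07 -0.14 -0.24]
```

```bash
python3 -m handwheel '[[0,0,0,0,0,0,0.85],[0,0,0,0,0,0,0.85],[0.5,0,0,0,0,0,0.85],[0.5,0,0,0,0,0,0.85],[0.5,0,0,0,0,0,0.85],[0.5,0,0,0,0,0,0.85],[0.5,0,0,0,0,0,0.85],[0.5,0,0,0,0,0,0.85],[0.5,0,0,0,0,0,0.85],[0.5,0,0,0,0,0,0.85],[0.5,0,0,0,0,0,0.85],[0.5,0,0,0,0,0,0.85]]' 10
python3 -m handwheel '[[0,0,0,0,0,0,0.5],[0,0,0,0,0,0,0.5],[0,0,0,0,0,0,0.5],[0,0,0,0,0,0,0.5]]' 20
python3 - <<'E'
from h import *
goal(544,169.7,180,-90)
E
```

```text
clock: 5.98
eef_pos: [601.7, -170.8, -13.9]
eef_rot: [-1.881, 1.57, 1.262]
wrist_force: [-0.2, 0.2, -1.0]
finger_gap: 79.8
clock: 6.48
eef_pos: [601.7, -170.7, -13.9]
eef_rot: [-1.895, 1.57, 1.248]
wrist_force: [-0.5, -0.2, -0.2]
finger_gap: 59.1
pos [ 601.68 -170.74  -13.87] yaw -89.92 j [-3.360e-01  6.780e-01  1.450e+00  1.000e-03  1.014e+00  1.233e+00] F [-0.46 -0.16 -0.22] gap 59.13 t 6.475
row [0.0005, -0.0001, 0.0004, -0.645, -1.1358, 0.1904] deg 0.1 mm [-193.51 -340.74   57.11]
```

```bash
python3 -m handwheel '[[0,0,0,-0.2,0,0,0.5],[0,0,0,-0.56,-0.2,0.05,0.5],[0,0,0,-0.56,-1,0.19,0.5],[0,0,0,-0.56,-1,0.19,0.5],[0,0,0,-0.56,-1,0.19,0.5],[0,0,0,-0.56,-1,0.19,0.5],[0,0,0,-0.56,-1,0.19,0.5],[0,0,0,-0.56,-1,0.19,0.5],[0,0,0,-0.56,-1,0.19,0.5]]'
python3 - <<'E'
from h import *
goal(544,169.7,150,-90)
E
```

```text
clock: 7.6
eef_pos: [544.2, 128.2, 154.1]
eef_rot: [-1.516, 1.57, 1.627]
wrist_force: [0.8, -0.7, -0.3]
finger_gap: 59.6
pos [544.22 128.17 154.13] yaw -89.93 j [1.650e-01 3.440e-01 1.530e+00 1.000e-03 1.268e+00 1.735e+00] F [ 0.77 -0.74 -0.31] gap 59.58 t 7.6
row [0.0004, 0.0, 0.0003, 0.0139, -0.1384, 0.0006] deg 0.1 mm [  4.17 -41.52   0.17]
```

```bash
python3 -m handwheel '[[0,0,0,0.0139,-0.1384,0,0.5],[0,0,0,0.0139,-0.1384,0,0.5],[0,0,0,0.0139,-0.1384,0,0.5]]'
python3 - <<'E'
from h import *
I=camera('side');crop(I,190,80,350,220,5,'pics/s5.png');cv2.imwrite('pics/s5f.png',I[:,:,::-1])
I=camera('top');crop(I,90,170,260,310,4.5,'pics/t5.png');cv2.imwrite('pics/t5f.png',I[:,:,::-1])
goal(544,169.7,150,-90)
E
```

```text
clock: 7.98
eef_pos: [544.3, 168.5, 149.7]
eef_rot: [-0.646, 1.57, 2.496]
wrist_force: [-0.1, -0.0, -0.4]
finger_gap: 59.8
pos [544.39 168.49 149.96] yaw -90.01 j [2.360e-01 3.710e-01 1.503e+00 1.000e-03 1.268e+00 1.806e+00] F [ 0.32 -0.12 -0.42] gap 59.66 t 8.075
row [-0.0, 0.0, 0.0002, -0.0001, -0.004, 0.0013] deg 0.0 mm [-0.04 -1.21  0.39]
```

View pics/s5.png

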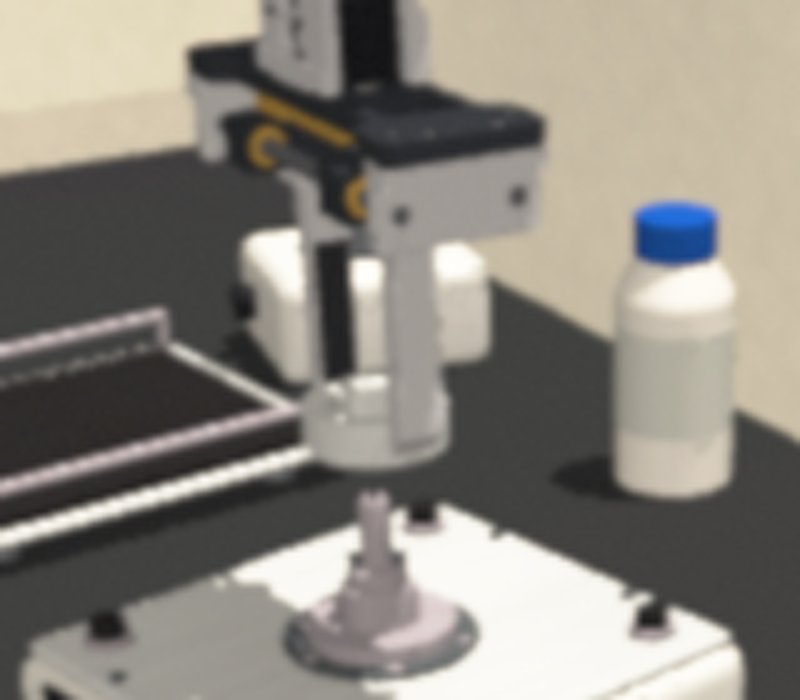

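View pics/t5.png

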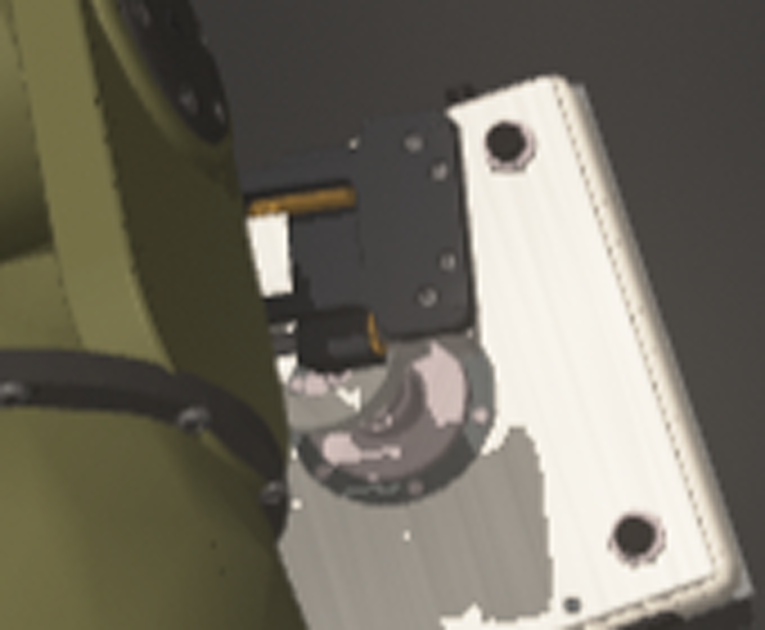

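Run:
```python
from h import *
a=np.linspace(0,2*np.pi,721)
for z in (167,185):
    c=np.c_[544.4+30*np.cos(a),168.5+30*np.sin(a),0*a+z];q=(proj('side',c)-[190,80])*5+2
    print(z,q.min(0),q.max(0))
print((proj('side',[544.4,168.5,141])-[190,80])*5+2)
I=cv2.imread('pics/s5f.png')
g=I[:,:,1].astype(int)
for v in (164,165,166,167): print(v,g[v,246:286].tolist())
```

```text
167 [300.13940272 412.49932998] [446.22798577 466.62251011]
185 [296.97421948 371.92568967] [444.48987272 424.30247676]
[[376.83265674 497.28859638]]
164 [83, 71, 65, 76, 110, 139, 150, 155, 159, 159, 162, 174, 177, 161, 157, 159, 160, 160, 160, 160, 158, 151, 144, 146, 152, 155, 154, 155, 157, 163, 172, 178, 171, 138, 89, 67, 65, 66, 66, 66]
165 [51, 47, 48, 66, 106, 137, 150, 156, 162, 162, 164, 168, 169, 168, 167, 169, 170, 170, 171, 171, 169, 160, 147, 146, 152, 155, 155, 155, 156, 163, 170, 173, 165, 136, 89, 68, 65, 66, 66, 66]
166 [45, 45, 45, 64, 104, 136, 150, 156, 161, 163, 166, 168, 171, 172, 173, 175, 175, 175, 176, 177, 174, 163, 149, 145, 151, 154, 154, 152, 154, 158, 161, 160, 156, 132, 88, 67, 66, 66, 66, 66]
167 [41, 42, 43, 61, 100, 136, 150, 156, 160, 163, 167, 168, 170, 172, 173, 174, 175, 176, 176, 175, 172, 162, 148, 144, 147, 149, 146, 143, 141, 140, 142, 148, 151, 130, 87, 67, 65, 67, 66, 66]
```

Run:
```python
from h import *
for f in('pics/s5f.png','pics/side0.png'):
    g=cv2.imread(f)[:,:,1].astype(int)
    for v in (180,182,184,186,188): print(v,g[v,255:275].tolist())
print(proj('side',[[544.4,168.5,z] for z in (141,130,120)]))
print(cam('side')[1][:,0])
e=cv2.imread('pics/side0.png')[:,:,::-1]
```

```text
180 [65, 66, 66, 66, 66, 73, 101, 136, 156, 158, 166, 164, 134, 90, 71, 71, 67, 57, 52, 51]
182 [65, 65, 66, 66, 66, 73, 96, 121, 133, 140, 146, 144, 137, 153, 187, 182, 122, 58, 37, 38]
184 [65, 67, 68, 73, 87, 108, 120, 124, 130, 136, 141, 140, 160, 213, 233, 215, 154, 100, 86, 84]
186 [122, 153, 178, 205, 229, 235, 219, 163, 133, 134, 135, 133, 154, 212, 236, 222, 185, 171, 172, 172]
188 [242, 247, 248, 248, 249, 246, 230, 173, 136, 133, 132, 128, 145, 206, 241, 245, 246, 246, 244, 244]
180 [64, 63, 63, 64, 64, 71, 97, 132, 151, 154, 161, 160, 132, 91, 70, 68, 65, 55, 51, 48]
182 [63, 63, 63, 64, 63, 71, 93, 116, 129, 136, 142, 141, 138, 152, 182, 176, 118, 56, 36, 35]
184 [64, 65, 65, 70, 84, 104, 116, 120, 126, 132, 138, 145, 169, 216, 230, 208, 149, 96, 84, 82]
186 [118, 149, 173, 200, 225, 231, 214, 157, 128, 131, 136, 143, 166, 214, 232, 217, 179, 166, 166, 167]
188 [239, 244, 245, 246, 246, 244, 226, 168, 132, 130, 135, 140, 159, 209, 239, 243, 243, 243, 242, 241]
[[264.96653135 179.05771928]
 [265.25294929 183.90896716]
 [265.51049101 188.27111972]]
[ 0.84172553 -0.53990001  0.00247404]
```

Run:
```python
from h import *
I=cv2.imread('pics/t5f.png');x0,y0,x1,y1,k=145,225,215,285,10
J=cv2.resize(I[y0:y1,x0:x1],None,fx=k,fy=k,interpolation=cv2.INTER_CUBIC)
J=cv2.convertScaleAbs(J,alpha=1.3)
K=J.copy()
a=np.linspace(0,2*np.pi,181)
for z,r,c in ((167,30,(0,0,255)),(185,30,(0,255,0)),(185,17.8,(255,0,0))):
    q=proj('top',np.c_[544.4+r*np.cos(a),168.5+r*np.sin(a),0*a+z]);q=(q-[x0,y0]+.5)*k
    cv2.polylines(K,[q.astype(int)],True,c,1)
cv2.imwrite('pics/t5o.png',K);cv2.imwrite('pics/t5z.png',J)
```

```text
(no output)
```

View pics/t5o.png

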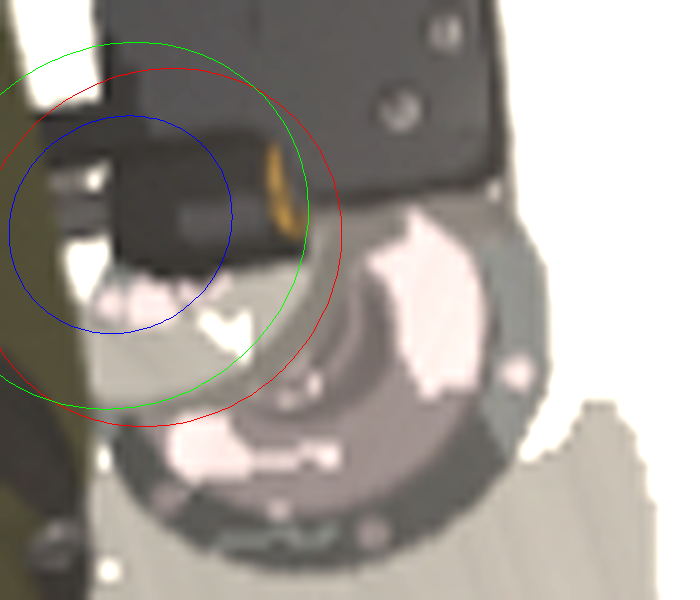

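View pics/t5z.png

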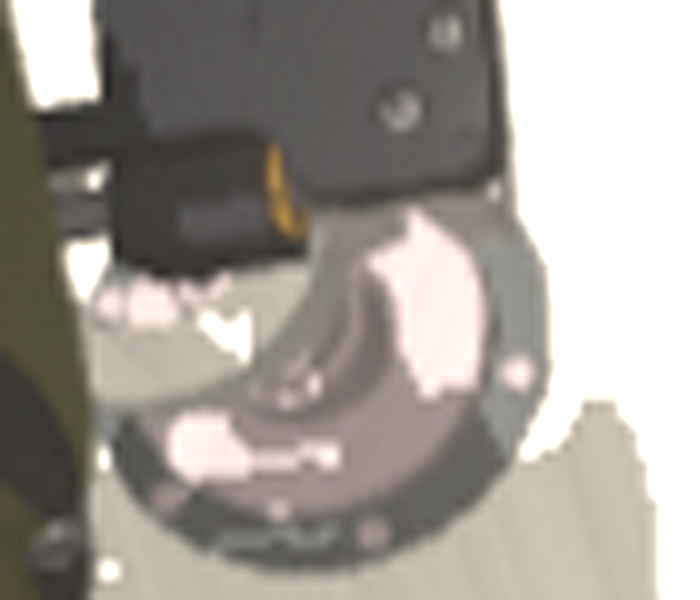

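```bash
python3 - <<'E'
from h import *
goal(543.2,171.3,110,-90)
print(cam('top')[1])
E
python3 -m handwheel '[[0,0,0,0,-0.009,-0.004,0.5],[0,0,0,0,-0.009,-0.004,0.5],[0,0,0,0.07,-0.009,-0.004,0.5],[0,0,0,0.13,-0.009,-0.004,0.5],[0,0,0,0.18,-0.009,-0.004,0.5],[0,0,0,0.2,-0.009,-0.004,0.5],[0,0,0,0.2,-0.009,-0.004,0.5]]' 12
python3 - <<'E'
from h import *
goal(543.2,171.3,84,-90)
E
```

```text
pos [544.39 168.49 149.96] yaw -90.01 j [2.360e-01 3.710e-01 1.503e+00 1.000e-03 1.268e+00 1.806e+00] F [ 0.32 -0.12 -0.42] gap 59.66 t 8.075
row [-0.0, 0.0, 0.0002, 0.1332, -0.0093, 0.0039] deg 0.0 mm [39.96 -2.78  1.18]
[[-0.15331838 -0.96406219  0.21697366]
 [-0.98816102  0.14833213 -0.03918377]
 [ 0.00559142 -0.2204125  -0.97539072]]
clock: 8.95
eef_pos: [545.5, 171.2, 89.8]
eef_rot: [-0.824, 1.57, 2.317]
wrist_force: [0.0, 0.5, -0.5]
finger_gap: 59.8
pos [545.55 171.23  89.8 ] yaw -90.0 j [2.400e-01 4.380e-01 1.558e+00 1.000e-03 1.147e+00 1.810e+00] F [ 0.05  0.53 -0.54] gap 59.85 t 8.95
row [-0.0, 0.0002, 0.0002, 0.0193, -0.0002, 0.0078] deg 0.0 mm [ 5.8  -0.06  2.35]
```

```bash
python3 -m handwheel '[[0,0,0,0,0,0.0078,0.5],[0,0,0,0,0,0.0078,0.5]]' 12
python3 - <<'E'
from h import *
I=camera('side');crop(I,220,130,320,230,7,'pics/s6.png');cv2.imwrite('pics/s6f.png',I[:,:,::-1])
I=camera('top');crop(I,140,220,220,290,9,'pics/t6.png');cv2.imwrite('pics/t6f.png',I[:,:,::-1])
goal(543.2,171.3,84,-90)
E
```

```text
clock: 9.2
eef_pos: [543.3, 171.3, 90.3]
eef_rot: [-1.924, 1.57, 1.218]
wrist_force: [0.5, -0.2, -0.6]
finger_gap: 59.8
pos [543.33 171.29  90.17] yaw -90.0 j [2.410e-01 4.320e-01 1.564e+00 1.000e-03 1.145e+00 1.811e+00] F [-0.35 -0.2  -1.2 ] gap 59.77 t 9.3
row [-0.0, -0.0, 0.0002, 0.0206, -0.0, 0.0004] deg 0.0 mm [ 6.17 -0.01  0.13]
```

View pics/s6.png

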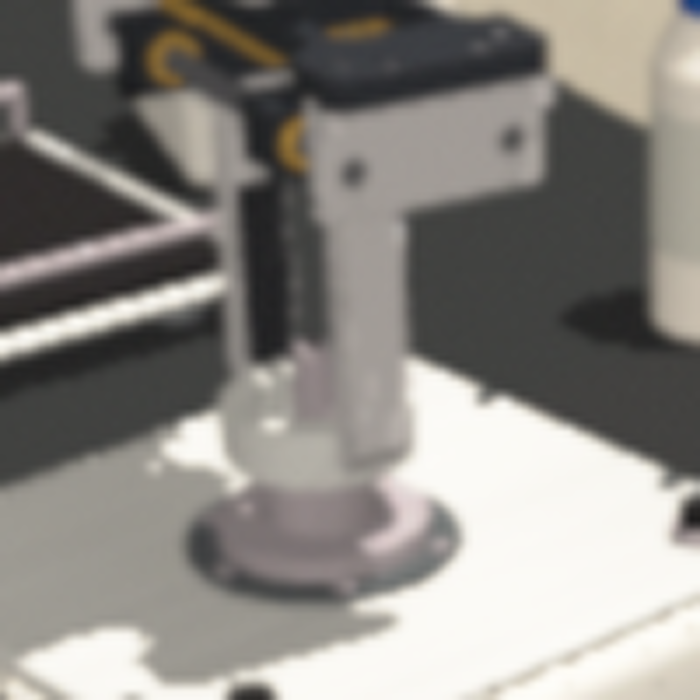

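View pics/t6.png

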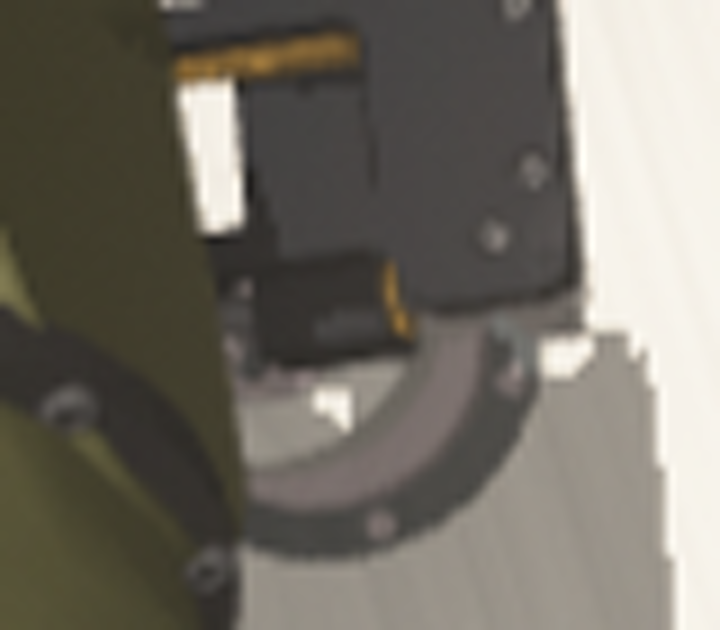

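Run:
```python
from h import *
g=cv2.imread('pics/s6f.png')[:,:,1].astype(int)
for v in (190,191,192,193,194): print(v,g[v,246:284].tolist())
print(proj('side',[[543.3,171.3,z] for z in (141,120,107)]))
g=cv2.imread('pics/side0.png')[:,:,1].astype(int)
for v in (198,200,201,202): print(v,g[v,250:284].tolist())
```

```text
190 [204, 230, 235, 240, 234, 198, 160, 153, 154, 155, 162, 190, 219, 220, 201, 165, 147, 145, 145, 146, 148, 147, 144, 145, 151, 157, 159, 157, 158, 164, 173, 176, 189, 227, 247, 250, 250, 250]
191 [235, 247, 248, 248, 241, 210, 163, 152, 157, 160, 167, 182, 200, 201, 185, 164, 156, 155, 155, 156, 156, 153, 146, 143, 148, 154, 156, 156, 158, 164, 172, 174, 187, 226, 247, 250, 250, 250]
192 [236, 248, 249, 249, 243, 217, 165, 153, 158, 162, 166, 170, 175, 176, 173, 170, 169, 170, 170, 171, 169, 163, 151, 142, 144, 152, 156, 156, 158, 164, 170, 171, 184, 225, 247, 250, 250, 250]
193 [245, 249, 249, 249, 245, 224, 170, 152, 158, 162, 165, 168, 170, 171, 173, 174, 175, 175, 176, 177, 175, 168, 154, 142, 143, 151, 154, 153, 154, 157, 160, 160, 180, 225, 247, 250, 250, 250]
194 [248, 249, 249, 248, 246, 229, 178, 155, 157, 161, 165, 168, 170, 173, 174, 176, 176, 176, 176, 176, 175, 168, 155, 143, 142, 147, 147, 143, 140, 139, 142, 155, 189, 231, 248, 250, 250, 250]
[[263.88546263 178.72370948]
 [264.44034528 187.92647127]
 [264.77783186 193.52370625]]
198 [247, 248, 247, 246, 245, 241, 233, 207, 159, 142, 145, 154, 158, 156, 153, 155, 156, 159, 164, 170, 173, 167, 160, 176, 208, 223, 230, 237, 243, 246, 247, 247, 248, 248]
200 [245, 243, 240, 231, 220, 210, 199, 174, 141, 124, 127, 134, 139, 140, 141, 146, 149, 151, 150, 148, 146, 144, 144, 160, 187, 202, 206, 207, 211, 218, 220, 224, 236, 244]
201 [234, 224, 220, 217, 208, 198, 178, 146, 125, 119, 123, 127, 131, 132, 134, 135, 137, 141, 143, 142, 142, 141, 143, 160, 185, 200, 202, 202, 203, 202, 194, 183, 195, 225]
202 [202, 196, 202, 204, 197, 177, 144, 119, 111, 116, 122, 127, 129, 130, 132, 132, 133, 138, 141, 140, 140, 139, 140, 158, 185, 199, 201, 202, 201, 199, 188, 162, 149, 177]
```

```bash
python3 -m handwheel '[[0,0,0,0.007,0,0,0.5],[0,0,0,0.014,0,0,0.5],[0,0,0,0.02,0,0,0.5],[0,0,0,0.02,0,0,0.5]]' 12
python3 - <<'E'
from h import *
goal(543.2,171.3,84,-90);print(st()[0]['moment'])
E
```

```text
clock: 9.8
eef_pos: [543.3, 171.3, 84.0]
eef_rot: [-1.346, 1.57, 1.796]
wrist_force: [-0.3, 0.2, -0.0]
finger_gap: 59.7
pos [543.27 171.28  83.98] yaw -90.0 j [2.410e-01 4.400e-01 1.569e+00 1.000e-03 1.133e+00 1.811e+00] F [-0.33  0.15 -0.02] gap 59.67 t 9.8
row [-0.0, 0.0001, 0.0002, -0.0001, -0.0001, 0.0002] deg 0.0 mm [-0.02 -0.02  0.07]
[0.00055957 0.14047506 0.02058207]
```

```bash
python3 -m handwheel '[[0,0,0,0.003,0,0,0.5],[0,0,0,0.006,0,0,0.5],[0,0,0,0.009,0,0,0.5],[0,0,0,0.009,0,0,0.5]]' 12
python3 - <<'E'
from h import *
goal(543.2,171.3,81,-90);print(st()[0]['moment'])
E
```

```text
clock: 10.3
eef_pos: [543.5, 171.8, 81.4]
eef_rot: [-1.891, 1.569, 1.251]
wrist_force: [1.3, 5.0, 1.7]
finger_gap: 60.0
pos [543.46 171.76  81.39] yaw -90.0 j [2.410e-01 4.430e-01 1.571e+00 1.000e-03 1.127e+00 1.811e+00] F [1.26 5.03 1.74] gap 59.98 t 10.3
row [0.0, -0.0002, 0.0005, 0.0013, 0.0015, 0.0009] deg 0.1 mm [0.39 0.46 0.26]
[ 1.0940693  -0.16717896 -0.02485007]
```

```bash
python3 -m handwheel '[[0,0,0,0,-0.003,-0.001,0.5],[0,0,0,0,-0.003,-0.001,0.5]]' 12
python3 - <<'E'
from h import *
goal(543.2,171.3,81,-90);print(st()[0]['moment'])
E
python3 -m handwheel '[[0,0,0,0.003,0,0,0.5],[0,0,0,0.006,0,0,0.5],[0,0,0,0.006,0,0,0.5]]' 12
python3 - <<'E'
from h import *
goal(543.2,171.3,81,-90);print(st()[0]['moment'])
E
```

```text
clock: 10.55
eef_pos: [543.6, 172.4, 81.1]
eef_rot: [-1.314, 1.57, 1.828]
wrist_force: [0.3, 0.6, -0.6]
finger_gap: 59.9
pos [543.55 172.44  81.08] yaw -90.0 j [2.420e-01 4.440e-01 1.570e+00 1.000e-03 1.127e+00 1.813e+00] F [ 0.34  0.61 -0.62] gap 59.94 t 10.55
row [0.0, 0.0001, 0.0003, 0.0002, 0.0038, 0.0012] deg 0.1 mm [0.07 1.14 0.35]
[0.01483779 0.16720118 0.02384374]
clock: 10.92
eef_pos: [543.5, 172.4, 79.1]
eef_rot: [-1.046, 1.57, 2.095]
wrist_force: [0.0, 0.7, -1.1]
finger_gap: 59.5
pos [543.47 172.38  79.13] yaw -90.0 j [2.420e-01 4.470e-01 1.571e+00 1.000e-03 1.124e+00 1.813e+00] F [ 0.02  0.74 -1.06] gap 59.51 t 10.925
row [-0.0, 0.0002, 0.0003, -0.0062, 0.0036, 0.0009] deg 0.1 mm [-1.87  1.08  0.27]
[0.01275511 0.11009489 0.02533479]
```

```bash
python3 -m handwheel '[[0,0,0,0.01,0,0,0.5],[0,0,0,0.02,0,0,0.5],[0,0,0,0.029,0,0,0.5],[0,0,0,0.029,0,0,0.5]]' 12
python3 - <<'E'
from h import *
goal(543.2,171.3,68,-90);print(st()[0]['moment'])
E
python3 -m handwheel '[[0,0,0,0.003,0,0,0.5],[0,0,0,0.006,0,0,0.5],[0,0,0,0.006,0,0,0.5]]' 12
python3 - <<'E'
from h import *
goal(543.2,171.3,68,-90);print(st()[0]['moment'])
E
```

```text
clock: 11.42
eef_pos: [543.3, 172.4, 70.1]
eef_rot: [-0.648, 1.57, 2.494]
wrist_force: [-0.5, 0.3, -1.4]
finger_gap: 59.6
pos [543.34 172.36  70.15] yaw -90.0 j [2.420e-01 4.580e-01 1.578e+00 1.000e-03 1.106e+00 1.813e+00] F [-0.52  0.28 -1.39] gap 59.61 t 11.425
row [0.0, 0.0003, 0.0002, 0.0072, 0.0035, 0.0005] deg 0.1 mm [2.15 1.06 0.14]
[-0.0080041   0.15641814  0.03970026]
clock: 11.8
eef_pos: [543.3, 172.4, 68.3]
eef_rot: [-0.607, 1.57, 2.535]
wrist_force: [-0.2, -0.5, -0.5]
finger_gap: 59.2
pos [543.33 172.36  68.32] yaw -90.0 j [2.420e-01 4.600e-01 1.580e+00 1.000e-03 1.102e+00 1.813e+00] F [-0.22 -0.51 -0.54] gap 59.16 t 11.8
row [0.0, 0.0003, 0.0002, 0.0011, 0.0035, 0.0004] deg 0.1 mm [0.32 1.06 0.13]
[0.02968287 0.13419099 0.0110144 ]
```

```bash
python3 -m handwheel '[[0,0,0,0.003,0,0,0.5],[0,0,0,0.005,0,0,0.5],[0,0,0,0.005,0,0,0.5]]' 12
python3 - <<'E'
from h import *
goal(543.2,171.3,68,-90);print(st()[0]['moment'])
E
```

```text
clock: 12.18
eef_pos: [543.5, 172.4, 68.0]
eef_rot: [-1.312, 1.57, 1.83]
wrist_force: [-5.0, -2.0, 11.7]
finger_gap: 59.2
pos [543.5  172.36  67.99] yaw -90.0 j [2.420e-01 4.600e-01 1.580e+00 1.000e-03 1.101e+00 1.813e+00] F [-4.98 -2.01 11.74] gap 59.25 t 12.175
row [0.0, 0.0001, 0.0003, -0.0001, 0.0035, 0.001] deg 0.0 mm [-0.02  1.06  0.3 ]
[-0.32566273  1.21508883  0.04070065]
```

```bash
python3 -m handwheel '[[0,0,0,-0.001,0,0,0.85],[0,0,0,-0.001,0,0,0.85],[0,0,0,-0.001,0,0,0.85],[0,0,0,-0.1,0,0,0.85],[0,0,0,-0.25,0,0,0.85],[0,0,0,-0.3,0,0,0.75]]' 12
python3 - <<'E'
from h import *
goal(499.2,-113.5,20,-90)
I=camera('side');crop(I,220,130,320,230,7,'pics/s7.png');cv2.imwrite('pics/s7f.png',I[:,:,::-1])
E
```

```text
clock: 12.92
eef_pos: [544.3, 172.5, 160.4]
eef_rot: [-2.646, 1.567, 0.496]
wrist_force: [-0.1, -0.4, 0.5]
finger_gap: 73.2
pos [544.34 172.53 160.41] yaw -89.99 j [2.420e-01 3.620e-01 1.490e+00 1.000e-03 1.286e+00 1.813e+00] F [-0.1  -0.43  0.47] gap 73.23 t 12.925
row [0.0, -0.001, 0.0005, 0.4659, 0.9542, 0.152] deg 0.2 mm [139.78 286.26  45.61]
```

View pics/s7.png

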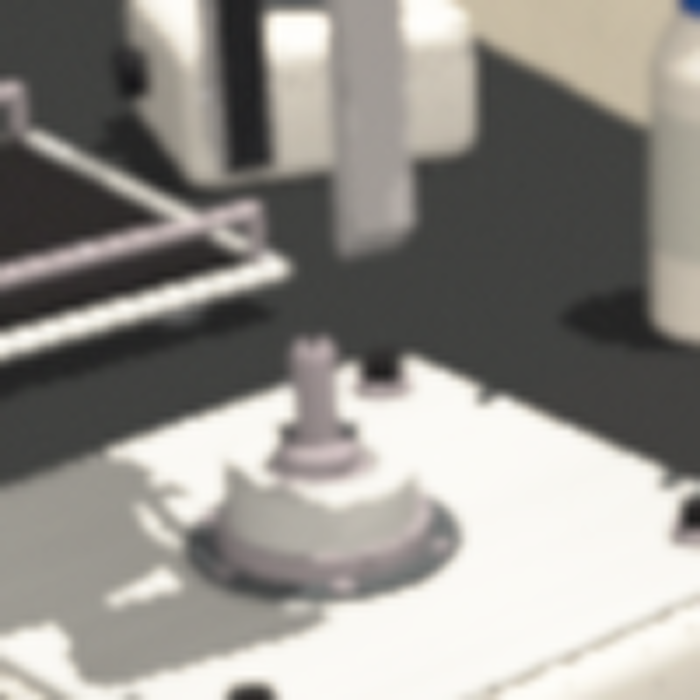

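```bash
python3 -m handwheel '[[0,0,0,0,0.954,0.152,0.75],[0,0,0,0,0.954,0.152,0.75],[0,0,0,0,0.954,0.152,0.75],[0,0,0,0.15,0.954,0.152,0.75],[0,0,0,0.3,0.954,0.152,0.75],[0,0,0,0.4,0.954,0.152,0.75],[0,0,0,0.46,0.954,0.152,0.75],[0,0,0,0.46,0.954,0.152,0.75]]'
python3 - <<'E'
from h import *
goal(499.2,-113.5,-14,-90)
I=camera('side');crop(I,240,220,440,370,4,'pics/s8.png')
E
```

```text
clock: 13.98
eef_pos: [497.9, -113.1, 20.2]
eef_rot: [-1.427, 1.568, 1.714]
wrist_force: [0.1, 0.4, -0.3]
finger_gap: 70.3
pos [ 497.92 -113.08   20.17] yaw -90.01 j [-0.297  0.414  1.782  0.003  0.947  1.272] F [ 0.06  0.38 -0.34] gap 70.25 t 13.975
row [-0.0001, 0.0001, 0.001, 0.1139, 0.0018, -0.0043] deg 0.2 mm [34.17  0.53 -1.3 ]
```

View pics/s8.png

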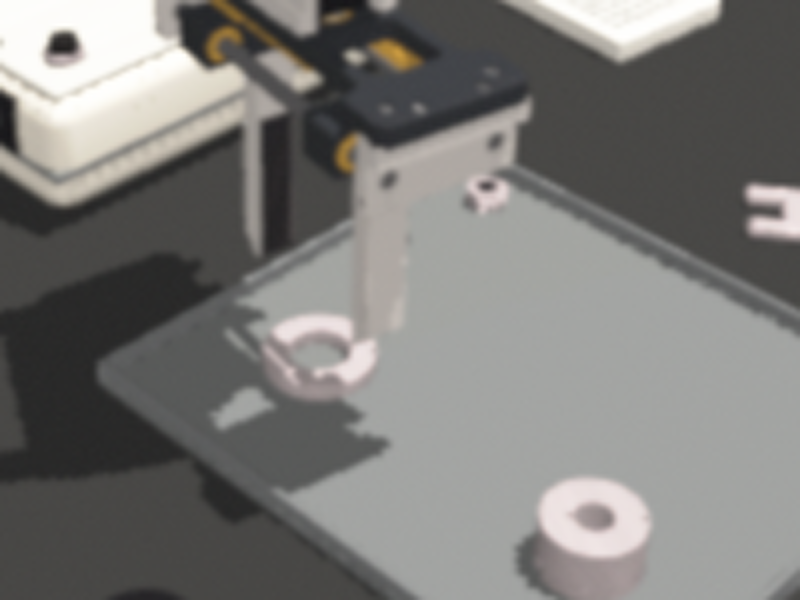

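```bash
python3 -m handwheel '[[0,0,0,0,0.0018,-0.0043,0.64],[0,0,0,0.05,0.0018,-0.0043,0.64],[0,0,0,0.1,0.0018,-0.0043,0.64],[0,0,0,0.116,0.0018,-0.0043,0.64],[0,0,0,0.116,0.0018,-0.0043,0.64]]'
python3 - <<'E'
from h import *
I=camera('side');crop(I,240,220,440,370,4,'pics/s9.png')
goal(499.2,-113.5,-14,-90)
E
```

```text
clock: 14.65
eef_pos: [499.9, -113.6, -13.7]
eef_rot: [-1.924, 1.568, 1.217]
wrist_force: [0.1, -0.3, -0.8]
finger_gap: 60.2
pos [ 500.2  -113.65  -13.32] yaw -89.99 j [-0.296  0.474  1.791  0.004  0.876  1.272] F [-0.38 -0.07 -0.44] gap 60.15 t 14.7
row [0.0001, -0.0005, 0.0008, 0.0023, -0.0005, 0.0033] deg 0.2 mm [ 0.68 -0.14  1.  ]
```

View pics/s9.png

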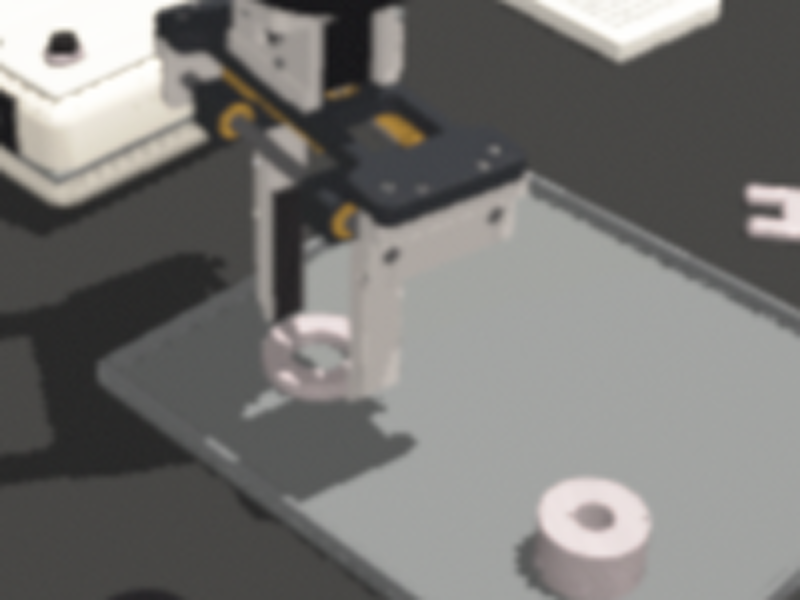

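```bash
python3 - <<'E'
from h import *
def ony(u,v,y):
    p,d=ray('side',u,v);return p+d*(y-p[1])/d[1]
for u,v in ((362,396),(390,388)):print(ony(240+u/4,220+v/4,-152).round(1),ony(240+u/4,220+v/4,-144).round(1))
E
python3 -m handwheel '[[0,0,0,0.003,0,0,0.64],[0,0,0,0.005,0,0,0.64],[0,0,0,0.006,0,0,0.64]]'
python3 - <<'E'
from h import *
goal(499.2,-113.5,-16,-90)
E
```

```text
[ 495.6 -152.    13.7] [ 501.2 -144.     5.4]
[ 510.  -152.    11.5] [ 515.8 -144.     3.2]
clock: 15.08
eef_pos: [500.3, -113.7, -15.0]
eef_rot: [-2.251, 1.568, 0.891]
wrist_force: [0.1, 0.1, -0.2]
finger_gap: 60.0
pos [ 500.27 -113.67  -14.98] yaw -89.99 j [-0.296  0.477  1.792  0.004  0.872  1.272] F [ 0.08  0.08 -0.25] gap 60.02 t 15.075
row [0.0, -0.0006, 0.0007, 0.0034, -0.0006, 0.0036] deg 0.2 mm [ 1.01 -0.17  1.07]
```

```bash
python3 -m handwheel '[[0,0,0,0.004,0,0,0.45],[0,0,0,0.004,0,0,0.45],[0,0,0,0.004,0,0,0.45]]' 10
python3 - <<'E'
from h import *
goal(499.2,-113.5,-16,-90)
E
```

```text
clock: 15.45
eef_pos: [500.3, -113.7, -16.2]
eef_rot: [-2.245, 1.568, 0.897]
wrist_force: [-0.2, 1.2, 0.5]
finger_gap: 49.5
pos [ 500.27 -113.65  -16.18] yaw -89.99 j [-0.296  0.479  1.792  0.004  0.869  1.272] F [-0.21  1.22  0.51] gap 49.49 t 15.45
row [0.0, -0.0006, 0.0007, -0.0006, -0.0005, 0.0036] deg 0.2 mm [-0.19 -0.15  1.07]
```

```bash
python3 -m handwheel '[[0,0,0,0,0,0,0.67],[0,0,0,0,0,0,0.67],[-0.5,0,0,0,0,0,0.67],[-0.5,0,0,0,0,0,0.67],[-0.5,0,0,0,0,0,0.67],[-0.5,0,0,0,0,0,0.67],[-0.5,0,0,0,0,0,0.67],[-0.5,0,0,0,0,0,0.67],[-0.5,0,0,0,0,0,0.67],[-0.5,0,0,0,0,0,0.67],[-0.5,0,0,0,0,0,0.67],[-0.5,0,0,0,0,0,0.67]]' 10
python3 -m handwheel '[[0,0,0,0,0,0,0.45],[0,0,0,0,0,0,0.45],[0,0,0,0,0,0,0.45],[0,0,0,0,0,0,0.45]]' 20
python3 - <<'E'
from h import *
goal(543.6,172.5,150,0)
E
```

```text
clock: 16.95
eef_pos: [500.3, -113.7, -16.2]
eef_rot: [2.449, 1.568, 0.878]
wrist_force: [0.2, -0.2, 0.6]
finger_gap: 62.9
clock: 17.45
eef_pos: [500.2, -113.7, -16.2]
eef_rot: [2.521, 1.568, 0.949]
wrist_force: [-0.5, 0.5, 0.1]
finger_gap: 49.4
pos [ 500.2  -113.66  -16.22] yaw -0.04 j [-0.296  0.479  1.792  0.004  0.869 -0.298] F [-0.46  0.54  0.07] gap 49.4 t 17.45
row [-0.0002, -0.0008, -0.0005, -0.5515, 0.1449, -0.9553] deg 0.2 mm [-165.46   43.48 -286.59]
```

```bash
python3 -m handwheel '[[0,0,0,-0.2,0,0,0.45],[0,0,0,-0.4,0,0,0.45],[0,0,0,-0.55,0.05,-0.2,0.45],[0,0,0,-0.55,0.145,-0.955,0.45],[0,0,0,-0.55,0.145,-0.955,0.45],[0,0,0,-0.55,0.145,-0.955,0.45],[0,0,0,-0.55,0.145,-0.955,0.45],[0,0,0,-0.55,0.145,-0.955,0.45],[0,0,0,-0.55,0.145,-0.955,0.45]]'
python3 - <<'E'
from h import *
goal(543.6,172.5,105,0)
E
```

```text
clock: 18.58
eef_pos: [543.4, 172.1, 149.2]
eef_rot: [2.614, 1.568, 1.043]
wrist_force: [1.1, -0.6, -0.8]
finger_gap: 49.0
pos [543.44 172.06 149.2 ] yaw -0.03 j [0.241 0.371 1.505 0.002 1.265 0.242] F [ 1.08 -0.56 -0.83] gap 48.97 t 18.575
row [-0.0002, -0.0006, -0.0004, 0.1473, 0.0004, -0.0012] deg 0.1 mm [44.2   0.11 -0.35]
```

Bottom at 168. Lower to bottom ≈ 122 (above the pin), then inspect.

```bash
python3 -m handwheel '[[0,0,0,0.06,0,-0.001,0.45],[0,0,0,0.11,0,-0.001,0.45],[0,0,0,0.147,0,-0.001,0.45],[0,0,0,0.154,0,-0.001,0.45],[0,0,0,0.154,0,-0.001,0.45]]'
python3 - <<'E'
from h import *
goal(543.6,172.5,96,0)
I=camera('side');crop(I,220,130,320,230,7,'pics/s10.png');cv2.imwrite('pics/s10f.png',I[:,:,::-1])
g=I[:,:,1].astype(int)
for v in range(184,192): print(v,g[v,246:284].tolist())
E
```

```text
clock: 19.2
eef_pos: [543.6, 172.4, 103.1]
eef_rot: [2.554, 1.568, 0.982]
wrist_force: [0.3, 0.5, -1.2]
finger_gap: 49.1
pos [543.61 172.42 103.13] yaw -0.04 j [0.242 0.418 1.552 0.002 1.17  0.242] F [ 0.28  0.55 -1.23] gap 49.09 t 19.2
row [-0.0002, -0.0007, -0.0004, 0.0238, -0.0001, -0.0002] deg 0.1 mm [ 7.13 -0.02 -0.07]
184 [73, 91, 115, 133, 145, 154, 155, 155, 151, 132, 117, 131, 142, 136, 129, 127, 125, 129, 132, 130, 126, 127, 144, 150, 129, 117, 117, 120, 127, 130, 125, 144, 189, 230, 246, 248, 248, 245]
185 [67, 75, 92, 112, 133, 148, 154, 155, 152, 135, 116, 117, 123, 130, 142, 144, 130, 128, 131, 131, 128, 143, 174, 179, 149, 138, 140, 143, 153, 157, 148, 157, 194, 232, 247, 249, 249, 248]
186 [66, 67, 73, 88, 112, 135, 150, 155, 152, 137, 117, 116, 118, 125, 140, 149, 146, 147, 148, 148, 148, 160, 178, 177, 172, 181, 180, 174, 166, 158, 159, 187, 223, 242, 248, 249, 249, 249]
187 [66, 66, 69, 75, 93, 123, 152, 163, 155, 136, 118, 118, 121, 127, 141, 165, 185, 192, 192, 191, 190, 191, 192, 188, 188, 191, 179, 163, 155, 158, 188, 227, 243, 248, 249, 249, 249, 249]
188 [68, 73, 90, 117, 143, 169, 198, 199, 171, 141, 123, 124, 131, 140, 154, 175, 195, 202, 200, 198, 192, 189, 185, 176, 170, 167, 157, 148, 155, 184, 225, 243, 248, 249, 249, 249, 250, 250]
189 [119, 141, 164, 202, 227, 234, 239, 234, 208, 162, 133, 128, 132, 139, 145, 156, 165, 168, 168, 166, 163, 160, 158, 153, 148, 149, 150, 163, 191, 224, 243, 248, 249, 250, 250, 250, 250, 250]
190 [207, 230, 235, 242, 247, 248, 248, 246, 235, 208, 171, 148, 137, 133, 134, 136, 140, 142, 143, 142, 141, 140, 140, 139, 138, 143, 160, 193, 226, 240, 247, 249, 250, 250, 250, 250, 250, 250]
191 [243, 247, 248, 249, 249, 249, 249, 248, 244, 232, 211, 178, 153, 133, 123, 125, 131, 135, 137, 137, 135, 132, 127, 120, 121, 133, 154, 180, 208, 227, 241, 247, 249, 250, 250, 250, 250, 250]
```

View pics/s10.png

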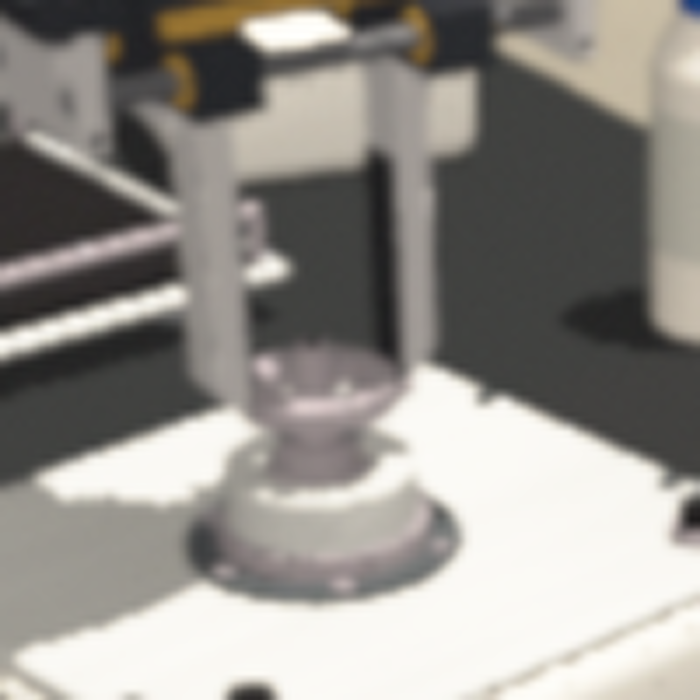

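```bash
python3 -m handwheel '[[0,0,0,0.01,0,0,0.45],[0,0,0,0.019,0,0,0.45],[0,0,0,0.027,0,0,0.45],[0,0,0,0.027,0,0,0.45]]' 12
python3 - <<'E'
from h import *
goal(543.6,172.5,90,0);print(st()[0]['moment'])
E
python3 -m handwheel '[[0,0,0,0.005,0,0,0.45],[0,0,0,0.01,0,0,0.45],[0,0,0,0.01,0,0,0.45]]' 12
python3 - <<'E'
from h import *
goal(543.6,172.5,90,0);print(st()[0]['moment'])
E
```

```text
clock: 19.75
eef_pos: [543.6, 172.5, 95.1]
eef_rot: [2.513, 1.568, 0.941]
wrist_force: [0.1, -0.2, -1.1]
finger_gap: 49.4
pos [543.65 172.47  95.09] yaw -0.03 j [0.242 0.427 1.559 0.002 1.153 0.242] F [ 0.09 -0.24 -1.09] gap 49.39 t 19.75
row [-0.0002, -0.0007, -0.0005, 0.017, -0.0002, -0.0001] deg 0.1 mm [ 5.09 -0.06 -0.02]
[-0.05642872  0.12071238 -0.10016717]
clock: 20.12
eef_pos: [543.6, 172.5, 92.0]
eef_rot: [2.568, 1.568, 0.996]
wrist_force: [-0.1, 0.4, -1.2]
finger_gap: 49.5
pos [543.63 172.49  91.98] yaw -0.03 j [0.242 0.431 1.562 0.002 1.147 0.242] F [-0.14  0.44 -1.18] gap 49.47 t 20.125
row [-0.0002, -0.0007, -0.0004, 0.0066, -0.0001, -0.0] deg 0.1 mm [ 1.98 -0.03 -0.  ]
[-0.06514601  0.07220727 -0.00264808]
```

```bash
python3 -m handwheel '[[0,0,0,0.004,0,0,0.45],[0,0,0,0.008,0,0,0.45],[0,0,0,0.012,0,0,0.45],[0,0,0,0.012,0,0,0.45]]' 12
python3 - <<'E'
from h import *
goal(543.6,172.5,90,0);print(st()[0]['moment'])
E
python3 -m handwheel '[[0,0,0,0.004,0,0,0.45],[0,0,0,0.008,0,0,0.45],[0,0,0,0.008,0,0,0.45]]' 12
python3 - <<'E'
from h import *
goal(543.6,172.5,84,0);print(st()[0]['moment'])
E
```

```text
clock: 20.62
eef_pos: [543.5, 172.5, 88.2]
eef_rot: [2.642, 1.568, 1.071]
wrist_force: [-0.1, -0.3, -1.0]
finger_gap: 49.4
pos [543.55 172.47  88.24] yaw -0.03 j [0.242 0.435 1.565 0.002 1.14  0.242] F [-0.09 -0.29 -1.02] gap 49.35 t 20.625
row [-0.0002, -0.0006, -0.0004, -0.0059, 0.0002, -0.0001] deg 0.1 mm [-1.76  0.05 -0.03]
[-0.07314759  0.02379629  0.01424866]
clock: 21.0
eef_pos: [543.5, 172.4, 85.7]
eef_rot: [2.708, 1.569, 1.136]
wrist_force: [-0.1, 0.9, -1.5]
finger_gap: 48.9
pos [543.49 172.44  85.71] yaw -0.03 j [0.242 0.438 1.567 0.002 1.135 0.242] F [-0.08  0.93 -1.45] gap 48.85 t 21.0
row [-0.0002, -0.0006, -0.0003, 0.0057, 0.0004, -0.0002] deg 0.1 mm [ 1.71  0.11 -0.05]
[-0.00106864  0.07734204  0.02367994]
```

```bash
python3 -m handwheel '[[0,0,0,0.003,0,0,0.45],[0,0,0,0.006,0,0,0.45],[0,0,0,0.006,0,0,0.45]]' 12
python3 - <<'E'
from h import *
goal(543.6,172.5,84,0);print(st()[0]['moment'])
E
python3 -m handwheel '[[0,0,0,0.002,0,0,0.45],[0,0,0,0.004,0,0,0.45],[0,0,0,0.004,0,0,0.45]]' 12
python3 - <<'E'
from h import *
goal(543.6,172.5,84,0);print(st()[0]['moment'])
E
```

```text
clock: 21.38
eef_pos: [543.5, 172.5, 83.9]
eef_rot: [2.731, 1.569, 1.16]
wrist_force: [-0.3, -0.4, -1.4]
finger_gap: 49.3
pos [543.49 172.47  83.85] yaw -0.03 j [0.242 0.44  1.569 0.002 1.131 0.242] F [-0.31 -0.45 -1.43] gap 49.35 t 21.375
row [-0.0002, -0.0006, -0.0003, -0.0005, 0.0004, -0.0001] deg 0.1 mm [-0.15  0.11 -0.03]
[-0.04616838  0.03143826  0.02056807]
clock: 21.75
eef_pos: [543.6, 172.5, 83.6]
eef_rot: [2.542, 1.568, 0.97]
wrist_force: [-4.0, -0.6, 9.3]
finger_gap: 49.3
pos [543.58 172.5   83.57] yaw -0.03 j [0.242 0.44  1.569 0.002 1.13  0.242] F [-4.03 -0.63  9.29] gap 49.26 t 21.75
row [-0.0002, -0.0007, -0.0005, -0.0014, 0.0001, 0.0] deg 0.1 mm [-0.43  0.02  0.  ]
[-0.31126518  0.96077032  0.0365173 ]
```

```bash
python3 -m handwheel '[[0,0,0,-0.001,0,0,0.7],[0,0,0,-0.001,0,0,0.7],[0,0,0,-0.001,0,0,0.7],[0,0,0,-0.1,0,0,0.7],[0,0,0,-0.25,0,0,0.7],[0,0,0,-0.27,0,0,0.62]]' 12
python3 - <<'E'
from h import *
goal(521.5,-269.7,20,0)
I=camera('side');crop(I,220,130,320,230,7,'pics/s11.png');cv2.imwrite('pics/s11f.png',I[:,:,::-1])
E
```

```text
clock: 22.5
eef_pos: [544.6, 172.6, 167.5]
eef_rot: [2.062, 1.564, 0.49]
wrist_force: [-0.6, -0.1, -0.0]
finger_gap: 60.2
pos [544.62 172.62 167.51] yaw -0.03 j [0.242 0.354 1.483 0.002 1.297 0.242] F [-0.56 -0.12 -0.03] gap 60.19 t 22.5
row [-0.0002, -0.001, -0.0019, 0.4864, -0.0793, 1.476] deg 0.4 mm [145.93 -23.78 442.81]
```

View pics/s11.png

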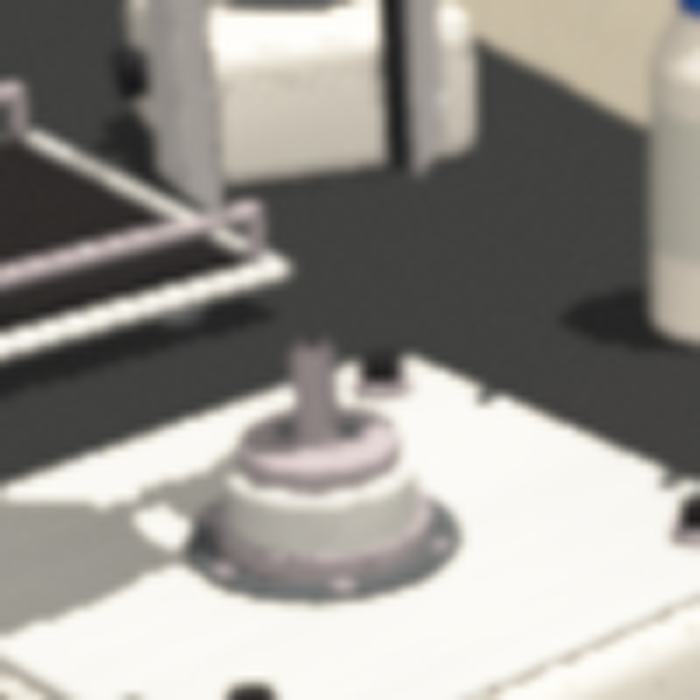

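```bash
python3 -m handwheel '[[0,0,0,0,-0.05,1,0.62],[0,0,0,0,-0.05,1,0.62],[0,0,0,0,-0.05,1,0.62],[0,0,0,0,-0.05,1,0.62],[0,0,0,0.1,-0.05,1,0.62]]' 12
python3 - <<'E'
from h import *
goal(521.5,-269.7,20,0)
E
```

```text
clock: 23.18
eef_pos: [529.2, -129.8, 135.4]
eef_rot: [1.894, 1.564, 0.322]
wrist_force: [1.3, -0.5, -0.5]
finger_gap: 58.4
pos [ 529.18 -129.85  135.4 ] yaw -0.08 j [-0.31   0.327  1.597  0.004  1.212 -0.31 ] F [ 1.26 -0.48 -0.49] gap 58.38 t 23.175
row [-0.0004, -0.0007, -0.002, 0.3835, -0.0274, 0.467] deg 0.4 mm [115.06  -8.21 140.11]
```

```bash
python3 -m handwheel '[[0,0,-0.002,0.1,-0.027,0.467,0.62],[0,0,-0.002,0.1,-0.027,0.467,0.62],[0,0,-0.002,0.1,-0.027,0.467,0.62],[0,0,-0.002,0.3,-0.027,0.467,0.62],[0,0,-0.002,0.335,-0.027,0.467,0.62],[0,0,-0.002,0.335,-0.027,0.467,0.62]]' 12
python3 - <<'E'
from h import *
goal(521.5,-269.7,-13,0)
I=camera('side');crop(I,300,240,500,390,4,'pics/s12.png')
E
```

```text
clock: 23.92
eef_pos: [521.7, -269.1, 34.9]
eef_rot: [-2.907, 1.568, 1.805]
wrist_force: [0.6, -0.1, 0.4]
finger_gap: 58.2
pos [ 521.73 -269.06   34.91] yaw -0.03 j [-0.539  0.538  1.549  0.002  1.057 -0.54 ] F [ 0.58 -0.1   0.43] gap 58.19 t 23.925
row [-0.0002, -0.0008, 0.0002, 0.1597, -0.0007, 0.0025] deg 0.2 mm [47.91 -0.2   0.76]
```

View pics/s12.png

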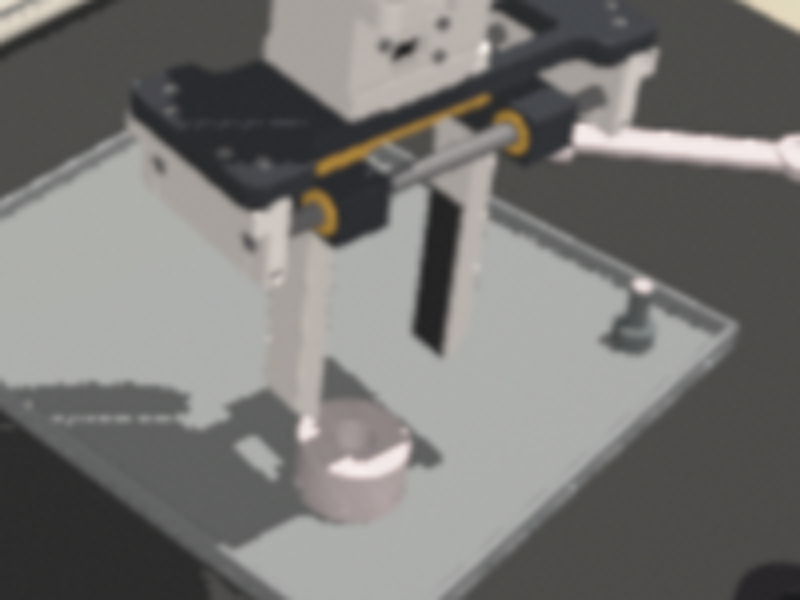

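```bash
python3 -m handwheel '[[0,0,0,0.05,0,0.0025,0.62],[0,0,0,0.1,0,0.0025,0.62],[0,0,0,0.15,0,0.0025,0.62],[0,0,0,0.16,0,0.0025,0.62],[0,0,0,0.16,0,0.0025,0.62],[0,0,0,0.16,0,0.0025,0.35],[0,0,0,0.16,0,0.0025,0.35],[0,0,0,0.16,0,0.0025,0.35]]' 10
python3 - <<'E'
from h import *
goal(521.5,-269.7,-13,0)
E
```

```text
clock: 24.98
eef_pos: [522.5, -270.3, -11.5]
eef_rot: [2.182, 1.569, 0.611]
wrist_force: [-1.9, 0.8, 3.5]
finger_gap: 41.6
pos [ 522.51 -270.29  -11.55] yaw -0.03 j [-0.541  0.605  1.568  0.002  0.967 -0.541] F [-1.88  0.79  3.47] gap 41.6 t 24.975
row [-0.0001, -0.0004, -0.0005, 0.0048, -0.0034, -0.0019] deg 0.1 mm [ 1.45 -1.01 -0.58]
```

```bash
python3 -m handwheel '[[0,0,0,0,0,0,0.6],[0,0,0,0,0,0,0.6],[0.5,0,0,0,0,0,0.6],[0.5,0,0,0,0,0,0.6],[0.5,0,0,0,0,0,0.6],[0.5,0,0,0,0,0,0.6],[0.5,0,0,0,0,0,0.6],[0.5,0,0,0,0,0,0.6],[0.5,0,0,0,0,0,0.6],[0.5,0,0,0,0,0,0.6],[0.5,0,0,0,0,0,0.6],[0.5,0,0,0,0,0,0.6]]' 10
python3 -m handwheel '[[0,0,0,0,0,0,0.35],[0,0,0,0,0,0,0.35],[0,0,0,0,0,0,0.35],[0,0,0,0,0,0,0.35]]' 25
python3 - <<'E'
from h import *
goal(543.6,172.5,150,-90)
E
```

```text
clock: 26.48
eef_pos: [522.5, -270.2, -11.6]
eef_rot: [-2.473, 1.569, 0.669]
wrist_force: [0.0, 0.9, 0.2]
finger_gap: 56.5
clock: 26.98
eef_pos: [522.5, -270.2, -11.7]
eef_rot: [-2.397, 1.569, 0.745]
wrist_force: [0.0, 0.5, -0.1]
finger_gap: 41.2
pos [ 522.47 -270.17  -11.67] yaw -89.98 j [-0.54   0.606  1.568  0.002  0.967  1.029] F [ 0.01  0.52 -0.14] gap 41.21 t 26.975
row [0.0001, -0.0005, 0.0004, -0.5368, -1.4763, -0.0718] deg 0.1 mm [-161.05 -442.88  -21.54]
```

```bash
python3 -m handwheel '[[0,0,0,-0.2,0,0,0.35],[0,0,0,-0.4,0,0,0.35],[0,0,0,-0.54,-0.2,0,0.35],[0,0,0,-0.54,-1,-0.06,0.35],[0,0,0,-0.54,-1,-0.06,0.35],[0,0,0,-0.54,-1,-0.06,0.35],[0,0,0,-0.54,-1,-0.06,0.35],[0,0,0,-0.54,-1,-0.06,0.35]]'
python3 - <<'E'
from h import *
goal(543.6,172.5,150,-90)
E
```

```text
clock: 27.98
eef_pos: [540.0, 33.2, 150.8]
eef_rot: [-2.306, 1.569, 0.841]
wrist_force: [0.2, -0.0, -2.8]
finger_gap: 41.3
pos [539.97  33.16 150.75] yaw -89.69 j [-0.007  0.306  1.587  0.002  1.246  1.558] F [ 0.21 -0.02 -2.82] gap 41.3 t 27.975
row [0.0017, -0.0005, 0.0005, 0.0033, -0.4644, -0.0146] deg 0.3 mm [   0.98 -139.32   -4.39]
```

```bash
python3 -m handwheel '[[0.0017,0,0,0.003,-0.464,-0.0146,0.35],[0.0017,0,0,0.003,-0.464,-0.0146,0.35],[0.0017,0,0,0.003,-0.464,-0.0146,0.35],[0.0017,0,0,0.003,-0.464,-0.0146,0.35],[0.0017,0,0,0.003,-0.464,-0.0146,0.35]]'
python3 - <<'E'
from h import *
goal(543.6,172.5,128,-90)
I=camera('side');crop(I,220,110,320,210,7,'pics/s13.png');cv2.imwrite('pics/s13f.png',I[:,:,::-1])
E
```

```text
clock: 28.6
eef_pos: [543.8, 170.8, 150.0]
eef_rot: [-2.335, 1.569, 0.805]
wrist_force: [-0.1, 0.5, -2.0]
finger_gap: 41.3
pos [543.75 170.8  149.96] yaw -90.07 j [2.400e-01 3.700e-01 1.504e+00 1.000e-03 1.266e+00 1.811e+00] F [-0.11  0.48 -1.97] gap 41.26 t 28.6
row [-0.0004, -0.0004, 0.0004, 0.0732, -0.0056, 0.0006] deg 0.1 mm [21.96 -1.68  0.18]
```

View pics/s13.png

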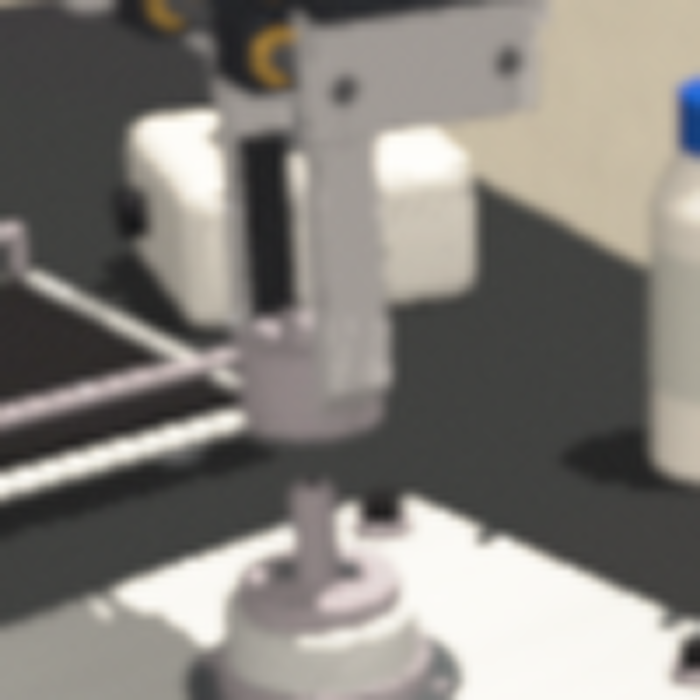

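```bash
python3 -m handwheel '[[0,0,0,0.02,-0.0056,0.002,0.35],[0,0,0,0.05,-0.0056,0.002,0.35],[0,0,0,0.066,-0.0056,0.002,0.35],[0,0,0,0.073,-0.0056,0.002,0.35],[0,0,0,0.073,-0.0056,0.002,0.35]]' 15
python3 - <<'E'
from h import *
goal(543.6,172.5,124,-90);print(st()[0]['moment'])
E
python3 -m handwheel '[[0,0,0,0.004,0,0,0.35],[0,0,0,0.008,0,0,0.35],[0,0,0,0.012,0,0,0.35],[0,0,0,0.012,0,0,0.35]]' 15
python3 - <<'E'
from h import *
goal(543.6,172.5,121,-90);print(st()[0]['moment'])
E
```

```text
clock: 29.28
eef_pos: [543.2, 172.5, 128.1]
eef_rot: [-2.329, 1.569, 0.811]
wrist_force: [0.2, -0.5, -1.7]
finger_gap: 41.4
pos [543.22 172.49 128.09] yaw -90.09 j [2.430e-01 3.910e-01 1.528e+00 1.000e-03 1.221e+00 1.815e+00] F [ 0.19 -0.45 -1.69] gap 41.42 t 29.275
row [-0.0005, -0.0004, 0.0004, 0.0136, -0.0, -0.0012] deg 0.1 mm [ 4.09 -0.   -0.37]
[ 0.0251619   0.15320838 -0.02834257]
clock: 29.78
eef_pos: [543.2, 172.5, 124.4]
eef_rot: [-2.261, 1.569, 0.879]
wrist_force: [-0.3, -0.9, -2.2]
finger_gap: 41.4
pos [543.16 172.51 124.37] yaw -90.09 j [2.430e-01 3.950e-01 1.532e+00 1.000e-03 1.214e+00 1.815e+00] F [-0.34 -0.88 -2.16] gap 41.38 t 29.775
row [-0.0005, -0.0003, 0.0004, 0.0112, 0.0, -0.0014] deg 0.1 mm [ 3.37  0.01 -0.43]
[-0.01282871  0.18668671  0.00934892]
```

```bash
python3 -m handwheel '[[0,0,0,0.004,0,0,0.35],[0,0,0,0.008,0,0,0.35],[0,0,0,0.008,0,0,0.35]]' 15
python3 - <<'E'
from h import *
goal(543.6,172.5,121,-90);print(st()[0]['moment'])
E
python3 -m handwheel '[[0,0,0,0.004,0,0,0.35],[0,0,0,0.008,0,0,0.35],[0,0,0,0.008,0,0,0.35]]' 15
python3 - <<'E'
from h import *
goal(543.6,172.5,115,-90);print(st()[0]['moment'])
E
```

```text
clock: 30.15
eef_pos: [543.1, 172.5, 121.9]
eef_rot: [-2.186, 1.569, 0.954]
wrist_force: [-0.3, 0.4, -1.9]
finger_gap: 41.4
pos [543.13 172.48 121.85] yaw -90.09 j [2.430e-01 3.970e-01 1.535e+00 1.000e-03 1.209e+00 1.815e+00] F [-0.28  0.43 -1.87] gap 41.45 t 30.15
row [-0.0005, -0.0003, 0.0004, 0.0028, -0.0001, -0.0016] deg 0.1 mm [ 0.85 -0.02 -0.47]
[ 0.04384468  0.18532863 -0.00145561]
clock: 30.52
eef_pos: [543.1, 172.5, 119.4]
eef_rot: [-2.137, 1.569, 1.003]
wrist_force: [-0.2, -0.6, -0.9]
finger_gap: 41.1
pos [543.1  172.48 119.36] yaw -90.09 j [2.430e-01 4.000e-01 1.537e+00 1.000e-03 1.204e+00 1.815e+00] F [-0.22 -0.62 -0.93] gap 41.08 t 30.525
row [-0.0005, -0.0002, 0.0004, 0.0145, -0.0, -0.0017] deg 0.1 mm [ 4.36 -0.01 -0.5 ]
[-0.00865429  0.10169309 -0.06301852]
```

```bash
python3 -m handwheel '[[0,0,0,0.01,0,0,0.35],[0,0,0,0.022,0,0,0.35],[0,0,0,0.034,0,0,0.35],[0,0,0,0.046,0,0,0.35],[0,0,0,0.056,0,0,0.35],[0,0,0,0.056,0,0,0.35]]' 15
python3 - <<'E'
from h import *
goal(543.6,172.5,101,-90);print(st()[0]['moment'])
E
python3 -m handwheel '[[0,0,0,0.002,0,-0.0,0.35],[0,0,0,0.004,0,0,0.35],[0,0,0,0.005,0,0,0.35],[0,0,0,0.005,0,0,0.35]]' 15
python3 - <<'E'
from h import *
goal(543.6,172.5,100,-90);print(st()[0]['moment'])
I=camera('side');crop(I,220,130,320,230,7,'pics/s14.png');cv2.imwrite('pics/s14f.png',I[:,:,::-1])
E
```

```text
clock: 31.28
eef_pos: [543.0, 172.5, 102.3]
eef_rot: [-1.895, 1.57, 1.245]
wrist_force: [0.4, -0.0, -1.5]
finger_gap: 41.5
pos [543.02 172.47 102.28] yaw -90.09 j [2.430e-01 4.180e-01 1.554e+00 1.000e-03 1.169e+00 1.815e+00] F [ 0.36 -0.03 -1.52] gap 41.51 t 31.275
row [-0.0005, -0.0001, 0.0004, 0.0043, -0.0001, -0.0019] deg 0.1 mm [ 1.28 -0.03 -0.58]
[-0.08028652  0.12390907  0.05873775]
clock: 31.78
eef_pos: [543.0, 172.5, 100.8]
eef_rot: [-1.944, 1.57, 1.196]
wrist_force: [0.2, -1.1, -2.8]
finger_gap: 41.2
pos [543.05 172.5  100.81] yaw -90.09 j [2.430e-01 4.200e-01 1.555e+00 1.000e-03 1.166e+00 1.815e+00] F [ 0.15 -1.07 -2.77] gap 41.22 t 31.775
row [-0.0005, -0.0001, 0.0004, 0.0027, -0.0, -0.0018] deg 0.1 mm [ 0.81 -0.   -0.55]
[ 0.00318424  0.11240807 -0.00307366]
```

View pics/s14.png

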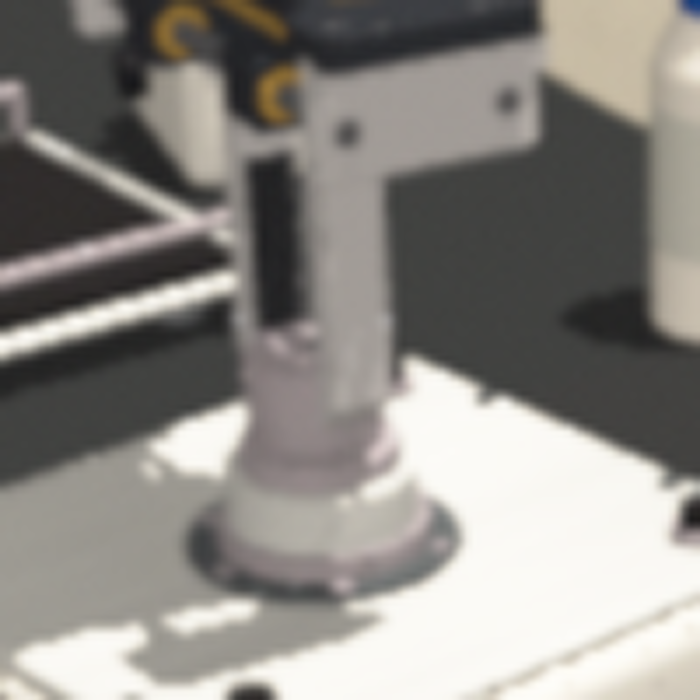

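```bash
python3 -m handwheel '[[0,0,0,0.002,0,0,0.35],[0,0,0,0.003,0,0,0.35],[0,0,0,0.003,0,0,0.35]]' 20
python3 - <<'E'
from h import *
goal(543.6,172.5,100,-90);print(st()[0]['moment'])
E
```

```text
clock: 32.2
eef_pos: [543.2, 172.5, 100.3]
eef_rot: [-2.272, 1.569, 0.868]
wrist_force: [-1.5, -0.5, 1.9]
finger_gap: 41.2
pos [543.24 172.51 100.27] yaw -90.09 j [2.430e-01 4.210e-01 1.555e+00 1.000e-03 1.164e+00 1.815e+00] F [-1.54 -0.47  1.89] gap 41.18 t 32.2
row [-0.0005, -0.0003, 0.0004, 0.0009, 0.0, -0.0012] deg 0.1 mm [ 0.27  0.01 -0.36]
[-0.07706363  0.25183994 -0.03108955]
```

```bash
python3 -m handwheel '[[0.006,0,0,0.003,0,0,0.35],[0.017,0,0,0.003,0,0,0.35],[0.028,0,0,0.003,0,0,0.35],[0.039,0,0,0.003,0,0,0.35],[0.05,0,0,0.003,0,0,0.35],[0.061,0,0,0.003,0,0,0.35],[0.061,0,0,0.003,0,0,0.35]]' 20
python3 - <<'E'
from h import *
goal(543.6,172.5,100,-90);print(st()[0]['moment'])
E
```

```text
clock: 33.08
eef_pos: [543.1, 172.7, 99.1]
eef_rot: [-1.833, 1.569, 1.115]
wrist_force: [1.5, 0.9, -2.5]
finger_gap: 41.1
pos [543.09 172.65  99.12] yaw -101.1 j [2.430e-01 4.220e-01 1.556e+00 1.000e-03 1.162e+00 2.007e+00] F [ 1.55  0.86 -2.54] gap 41.11 t 33.075
row [-0.0617, -0.0002, 0.0004, -0.0029, 0.0002, -0.0018] deg 11.1 mm [-0.88  0.05 -0.53]
[0.25679944 0.08019088 0.05955176]
```

```bash
python3 -m handwheel '[[0,0,0,0.003,0,0,0.35],[0,0,0,0.006,0,0,0.35],[0,0,0,0.009,0,0,0.35],[0,0,0,0.009,0,0,0.35]]' 15
python3 - <<'E'
from h import *
goal(543.6,172.5,96.3,-90);print(st()[0]['moment'])
E
```

```text
clock: 33.58
eef_pos: [543.1, 172.6, 96.3]
eef_rot: [-1.797, 1.569, 1.151]
wrist_force: [2.2, 1.9, -2.6]
finger_gap: 41.9
pos [543.1  172.63  96.34] yaw -101.1 j [2.430e-01 4.250e-01 1.559e+00 1.000e-03 1.157e+00 2.007e+00] F [ 2.16  1.87 -2.6 ] gap 41.86 t 33.575
row [-0.0616, -0.0002, 0.0005, 0.0001, 0.0001, -0.0017] deg 11.1 mm [ 0.04  0.03 -0.51]
[ 0.30146821 -0.05804661 -0.00558384]
```

```bash
python3 -m handwheel '[[0,0,0,0.002,0,0,0.35],[0,0,0,0.004,0,0,0.35],[0,0,0,0.004,0,0,0.35]]' 15
python3 - <<'E'
from h import *
goal(543.6,172.5,96.3,-90);print(st()[0]['moment'])
I=camera('side');crop(I,220,130,320,230,7,'pics/s15.png')
E
```

```text
clock: 33.95
eef_pos: [543.3, 172.7, 96.2]
eef_rot: [-2.163, 1.569, 0.785]
wrist_force: [-3.7, -0.6, 8.5]
finger_gap: 41.5
pos [543.28 172.66  96.2 ] yaw -101.09 j [2.430e-01 4.250e-01 1.559e+00 1.000e-03 1.155e+00 2.007e+00] F [-3.68 -0.62  8.45] gap 41.5 t 33.95
row [-0.0616, -0.0004, 0.0005, -0.0003, 0.0003, -0.0012] deg 11.1 mm [-0.1   0.1  -0.35]
[-0.10842195  0.94679239 -0.02655232]
```

View pics/s15.png

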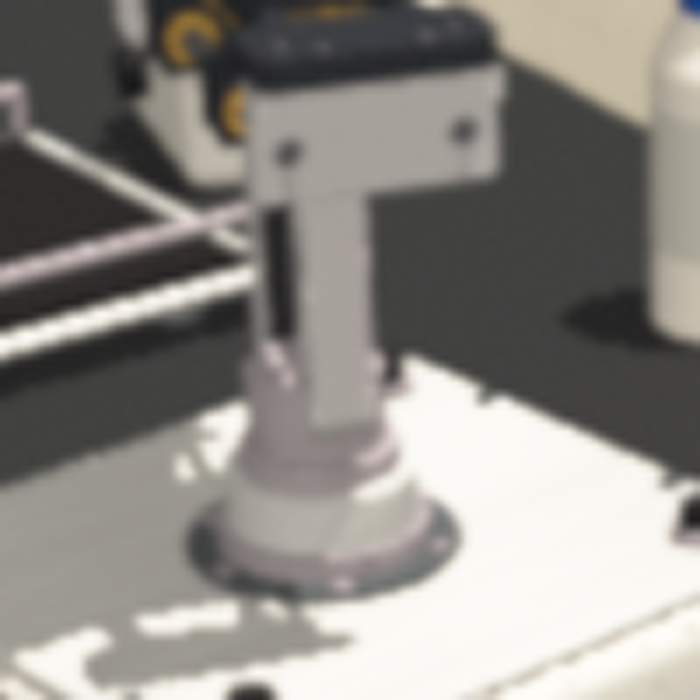

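```bash
python3 -m handwheel '[[0,0,0,-0.001,0,0,0.6],[0,0,0,-0.001,0,0,0.6],[0,0,0,-0.001,0,0,0.6],[0,0,0,-0.1,0,0,0.6],[0,0,0,-0.25,0,0,0.6],[0,0,0,-0.4,0,0,0.6],[0,0,0,-0.4,0.5,0,0.6],[0,0,0,-0.4,0.7,0,0.6],[0,0,0,-0.4,0.7,0,0.6],[0,0,0,-0.4,0.7,0,0.6]]' 15
python3 - <<'E'
from h import *
goal(543.6,172.5,96.3,-90)
I=camera('side');crop(I,220,130,320,230,7,'pics/s16.png')
I=camera('top');crop(I,105,180,260,345,3.6,'pics/t16.png')
def top(u,v,z):return onz('top',u,v,z).round(1)
cv2.imwrite('pics/t16f.png',I[:,:,::-1])
E
```

```text
clock: 35.25
eef_pos: [501.9, -36.3, 215.9]
eef_rot: [-2.295, 1.569, 0.65]
wrist_force: [0.0, 1.5, 0.4]
finger_gap: 56.4
pos [501.95 -36.27 215.94] yaw -101.25 j [-1.460e-01  1.680e-01  1.603e+00  1.000e-03  1.369e+00  1.621e+00] F [0.04 1.45 0.43] gap 56.38 t 35.25
row [-0.0625, -0.0005, 0.0004, 0.3999, -0.709, 0.0001] deg 11.3 mm [ 1.1996e+02 -2.1270e+02  4.0000e-02]
```

View pics/s16.png

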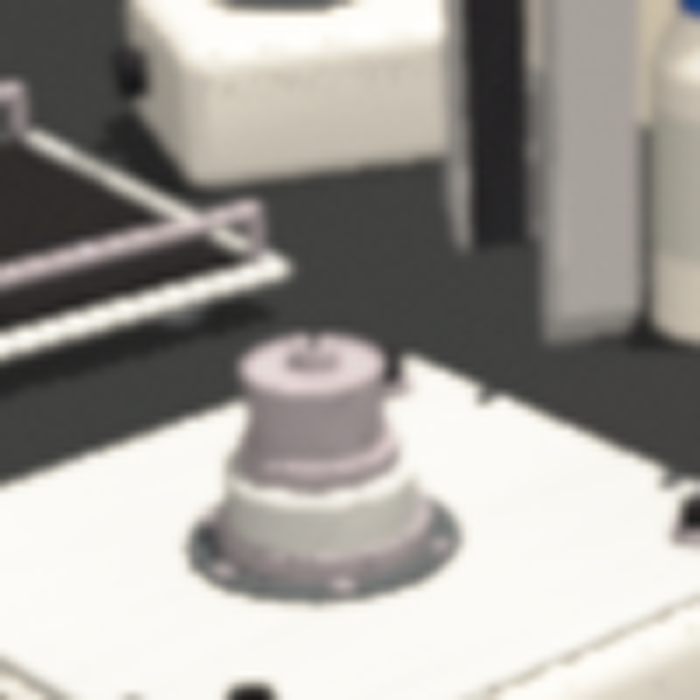

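View pics/t16.png

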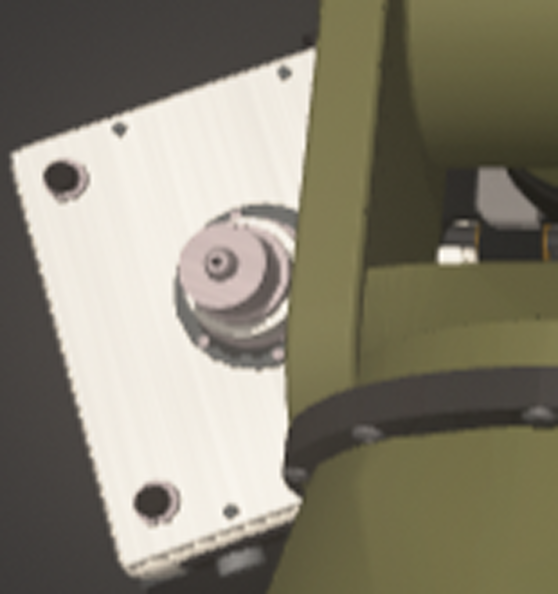

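```bash
python3 -c "
from cell import order,telemetry
print(telemetry.read_state()['qd'].round(3)); print(order.sign_off())"
```

```text
[ 0.058  0.012 -0.011  0.009  0.002  0.042]
the job is handed in; nothing more can be done
None
```

I threaded the spacer, washer and bush onto the spindle in that order, released each one, and handed the job in at about 35 s of the 72 s allowed. No verdict was reported.

**Bush:** I turned it about 11° under light pressure. It dropped 1.2 mm with no resistance, then went down to its seat.

**Checks that agreed:**
- The seating heights matched what I expected, to about 0.3 mm: the tool stood at 68.0, 83.6 and 96.2 mm for the three parts.
- The wrist force readings never exceeded about 12 N. They were read only at the end of each move, so short peaks in between would not show.
- The last side view shows a level stack with no gaps, and the top view, partly hidden by the arm, shows the spindle's end centred in the bush.
- I kept clear of the nut and the screw and they stood in place in every view I had. I did not measure them again at the end.

**What disagreed:**
- The fingertips stood about 29 mm higher than the reported tool height and the stated geometry imply. My first close on the spacer therefore passed above it, which I saw in a picture and corrected.
- My camera estimate of the spindle's axis was about 2.5 mm off in y from the arm's own coordinates. A light contact of about 5 N while lowering the spacer showed the error, and I corrected it.
- The arm still had a small residual speed (0.06 rad/s on the first joint) when I handed in. It was well clear of everything.

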